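Load drilled box covers into the engraving jig

TASK

The last of a batch of project-box covers has just been drilled and still stands in the vise: slide the vise jaw open and only then lift that cover out. Put it and every cover that is on the cutting mat into the plywood engraving jig, one to a pocket, each fully home with its rim down and its flat closed top up, turning over those that lie the wrong way. Leave the vise jaw pushed fully shut, and do not disturb the jar, the tape roll or the screwdriver.

Things in the scene. Friction and masses are not known exactly. Their poses are not given: they have to be found in the camera images.
- cover_vise: grey box cover, open shell 60 x 44 x 24 mm (own x, y, z), walls and flat closed top 3 mm, 35 g, dark hole in each short end, same either way round. Origin: centre of that box; own z points out of the closed top, away from the open rim. Starts on end on the vise bed, 24 mm depth between the jaws, closed top to the moving jaw, 30 mm showing above them.
- cover_a: grey box cover, open shell 60 x 44 x 24 mm (own x, y, z), walls and flat closed top 3 mm, 35 g, dark hole in each short end, same either way round. Origin: centre of that box; own z points out of the closed top, away from the open rim. If present it starts on the cutting mat, rim down.
- cover_b: grey box cover, open shell 60 x 44 x 24 mm (own x, y, z), walls and flat closed top 3 mm, 35 g, dark hole in each short end, same either way round. Origin: centre of that box; own z points out of the closed top, away from the open rim. If present it starts on the cutting mat, standing on its 44 x 24 mm end.
- cover_c: grey box cover, open shell 60 x 44 x 24 mm (own x, y, z), walls and flat closed top 3 mm, 35 g, dark hole in each short end, same either way round. Origin: centre of that box; own z points out of the closed top, away from the open rim. If present it starts on the cutting mat lying on its closed top, rim up (upside down).
- cover_d: grey box cover, open shell 60 x 44 x 24 mm (own x, y, z), walls and flat closed top 3 mm, 35 g, dark hole in each short end, same either way round. Origin: centre of that box; own z points out of the closed top, away from the open rim. If present it starts on the cutting mat lying on its closed top, rim up (upside down).
- jig: the engraving jig, a fixed laser-cut plywood plate 172 x 154 x 9 mm lying flat on the table, with four equal rectangular pockets in two rows, two by two, long sides along its own x; origin at the centre of its underside.
- mat: the green cutting mat, fixed, 340 x 300 mm (x, y), 3 mm thick; origin at the centre of its underside.
- vise: small blue quick-slide drill vise, fixed. Bed 220 x 84 mm, its top 20 mm above the table; flange 118 mm wide, 10 mm high. Jaws work along own x: fixed jaw at +x with its face at x = +40 mm, moving jaw on the -x side (towards the robot). Jaws 80 to 84 mm wide, tops 50 mm above the table. Origin at table height.
- vise_jaw (a joint): opening of the moving jaw = gap between the two jaw faces, m: 0 shut (jaws touching), 0.075 fully open; starts lightly against the cover, about 0.025. Opens along the vise's -x against about 4 N of friction and stays where left; the screw and its bar slide with it and are not turned.
- jaw_boss (a point): centre of the top face of the screw boss, the rib behind the moving jaw that one takes hold of to slide it: 22 mm wide (along the vise's y), about 46 mm long, its top 50 mm above the table, 30 mm high above the bed, free on both sides. Moves with the jaw.
- vise_seat (a point): point on top of the vise bed between the jaws, 12 mm from the fixed jaw's face, where the cover in the vise stands (it may stand up to 12 mm to either side along the vise's y).
- jar: bystander: white plastic jar of thread paste with a black lid, 66 mm across, 95 mm tall; origin at the centre of its underside.
- tape_roll: bystander: roll of brown tape lying flat, 96 mm across, 24 mm high; origin at the centre of its underside.
- screwdriver: bystander: screwdriver lying on the table; own x along its length.
- pocket0 (a point): centre of the floor of a jig pocket: 64 x 48 mm (jig's own x, y), 6 mm deep, floor 3 mm above the table, rim 9 mm above it, so a seated cover stands 18 mm proud and has its centre 12 mm above this point; pockets are 84 mm apart along the jig's x and 82 mm along its y. Axes are those of the jig.
- pocket1 (a point): centre of the floor of a jig pocket: 64 x 48 mm (jig's own x, y), 6 mm deep, floor 3 mm above the table, rim 9 mm above it, so a seated cover stands 18 mm proud and has its centre 12 mm above this point; pockets are 84 mm apart along the jig's x and 82 mm along its y. Axes are those of the jig.
- pocket2 (a point): centre of the floor of a jig pocket: 64 x 48 mm (jig's own x, y), 6 mm deep, floor 3 mm above the table, rim 9 mm above it, so a seated cover stands 18 mm proud and has its centre 12 mm above this point; pockets are 84 mm apart along the jig's x and 82 mm along its y. Axes are those of the jig.
- pocket3 (a point): centre of the floor of a jig pocket: 64 x 48 mm (jig's own x, y), 6 mm deep, floor 3 mm above the table, rim 9 mm above it, so a seated cover stands 18 mm proud and has its centre 12 mm above this point; pockets are 84 mm apart along the jig's x and 82 mm along its y. Axes are those of the jig.

How it is judged (in metres and radians):
On the way, in this order (a step that is already met when the one before it is completed fails the run):
1. the vise jaw is slid open (gap over 40 mm) while the drilled cover is still in the vise (value of joint vise_jaw above 0.04 m and horizontal distance between cover_vise and vise_seat below 0.05 m and z of cover_vise in the frame of vise_seat below 0.045 m), for 0.2 s.
2. the drilled cover has been taken out of the vise (horizontal distance between cover_vise and vise_seat above 0.1 m), for 0.2 s.
At the end, for the whole second after the job is handed in: Every cover present lies in a pocket of the jig, one to a pocket, rim down and closed top up: centre within 5 mm of the pocket's centre in plan and less than 15 mm above its floor (12 mm when fully home), its own z within 0.08 rad of vertical, at rest. The vise jaw is shut (gap under 4 mm) (((horizontal distance between cover_vise and pocket0 below 0.005 m and z of cover_vise in the frame of pocket0 below 0.015 m) or (horizontal distance between cover_vise and pocket1 below 0.005 m and z of cover_vise in the frame of pocket1 below 0.015 m) or (horizontal distance between cover_vise and pocket2 below 0.005 m and z of cover_vise in the frame of pocket2 below 0.015 m) or (horizontal distance between cover_vise and pocket3 below 0.005 m and z of cover_vise in the frame of pocket3 below 0.015 m)) and angle between each of cover_vise, cover_a, cover_b, cover_c, cover_d's own z axis and vertical below 0.08 rad and linear speed of each of cover_vise, cover_a, cover_b, cover_c, cover_d below 0.02 m/s and ((horizontal distance between cover_a and pocket0 below 0.005 m and z of cover_a in the frame of pocket0 below 0.015 m) or (horizontal distance between cover_a and pocket1 below 0.005 m and z of cover_a in the frame of pocket1 below 0.015 m) or (horizontal distance between cover_a and pocket2 below 0.005 m and z of cover_a in the frame of pocket2 below 0.015 m) or (horizontal distance between cover_a and pocket3 below 0.005 m and z of cover_a in the frame of pocket3 below 0.015 m)) and ((horizontal distance between cover_b and pocket0 below 0.005 m and z of cover_b in the frame of pocket0 below 0.015 m) or (horizontal distance between cover_b and pocket1 below 0.005 m and z of cover_b in the frame of pocket1 below 0.015 m) or (horizontal distance between cover_b and pocket2 below 0.005 m and z of cover_b in the frame of pocket2 below 0.015 m) or (horizontal distance between cover_b and pocket3 below 0.005 m and z of cover_b in the frame of pocket3 below 0.015 m)) and ((horizontal distance between cover_c and pocket0 below 0.005 m and z of cover_c in the frame of pocket0 below 0.015 m) or (horizontal distance between cover_c and pocket1 below 0.005 m and z of cover_c in the frame of pocket1 below 0.015 m) or (horizontal distance between cover_c and pocket2 below 0.005 m and z of cover_c in the frame of pocket2 below 0.015 m) or (horizontal distance between cover_c and pocket3 below 0.005 m and z of cover_c in the frame of pocket3 below 0.015 m)) and ((horizontal distance between cover_d and pocket0 below 0.005 m and z of cover_d in the frame of pocket0 below 0.015 m) or (horizontal distance between cover_d and pocket1 below 0.005 m and z of cover_d in the frame of pocket1 below 0.015 m) or (horizontal distance between cover_d and pocket2 below 0.005 m and z of cover_d in the frame of pocket2 below 0.015 m) or (horizontal distance between cover_d and pocket3 below 0.005 m and z of cover_d in the frame of pocket3 below 0.015 m)) and value of joint vise_jaw below 0.004 m); the robot touches nothing.
It fails at once if the jar is moved more than 30 mm (distance of jar from where it was at the start of the episode above 0.03 m).
It fails at once if the tape roll is moved more than 30 mm (distance of tape_roll from where it was at the start of the episode above 0.03 m).
It fails at once if the screwdriver is moved more than 30 mm (distance of screwdriver from where it was at the start of the episode above 0.03 m).
Of cover_a, cover_b, cover_c, cover_d only 2 to 3 are there at a start; the rules pass over those that are not, and their reading is None.
At some moment in a run one of cover_a, cover_b, cover_c, cover_d may be knocked a few centimetres aside while the robot is not near it.
Once in a run the grip may slacken for a moment while it holds something.
It also fails if it takes over 210 s, if anything falls off the work surface, if the arm or the gripper's body presses on something with over 40 N, if the wrist force passes 120 N, or if a joint passes its speed limit or range.

ROBOT

A 6-joint arm with a two-finger parallel gripper is mounted at the origin on the work surface. World frame = base frame: x ahead of the robot, y to its left, z up, the work surface at z = 0. Lengths are in mm, angles in rad, forces in N, time in s.
With the tool pointing down it reaches from about 350 to 975 mm from the base axis. Payload 7.1 kg.
Tool frame: the origin (TCP) lies midway between the tips of the shut fingers; the grasp point (between the pads) lies 19 mm behind it; z points along the fingers, y is the line along which they close (so a half turn about z gives the same grasp; the last joint's range is limited). The gripper opens to 88 mm and grips with 3 to 60 N. Pads are 20 mm wide; open, the fingers measure 115 mm over their backs; the gripper's body (75 mm by 178 mm) begins 61 mm behind the grasp point.
Start: joints at [-1.195, 0.423, 1.63, -0, 1.089, -0.019], TCP at [240.405, -576.897, 222.675] pointing down, gripper open.
Joint ranges: [-3, 3], [-0.9, 2.11], [0.09, 2.58], [-1.31, 4.45], [0.11, 2.69], [-2.54, 2.54]. Speed limits (rad/s): [2.39, 2.39, 3.01, 3.14, 3.14, 3.14].

INTERFACE

Orientations are given as a rotation vector (axis times angle).
In Python, from workcell import get_obs, get_image, camera_params, close_job gives the robot as it stands.
- The arm moves only by the shell command python3 -m creep 'ROWS' [OPENING]. ROWS is a JSON object of lists of equal length, an entry for each row: "delta_pos": the shift along the tool's x, y, z in m, a list of three; "twist": the turn, a rotation vector about the tool's x, y, z in degrees, a list of three. A call has 1 to 20 rows; each row shifts and turns the commanded pose from where the row before left it, along the tool's axes as they then stand; what a row does not reach is not made up. A row lasts 1/12 s, in which the tool goes at most 41.7 mm and 7.16 degrees, less where a joint would pass 70% of its speed; a pose out of reach is approached as far as the arm can. A call with a gripper value outside its range is refused whole. OPENING is the opening, from 0 (shut) to 1 (fully open), set as the call begins (- or left out, the last holds). The fingers move at their own pace and stop on an object; the grip force is fixed at half the most. Time passes only in rows, so rows that do not move let the fingers close. It gives the time, the measured TCP pose, the force, the opening and the grip force at its end, in the units of the state.
- get_obs(): the state, without advancing time (a new reading comes with each control period).
- get_image(name): name is "scene" or "top" or "wrist"; returns (picture, depth): 480x640x3 uint8, red, green, blue; 480x640 float32, mm along the optical axis (not along the pixel's ray), 0 where there is no reading.
- camera_params(name): a dict with "camera_matrix" (3x3 intrinsics, pixels), "extrinsics" (4x4, takes a point from camera to world coordinates). Camera axes: x right, y down, z forward; pixel columns grow to the right and rows downward; lengths in mm; the calibration is good to about 2 mm. A picture is of the moment at which its call begins: read the wrist's pose just before it. camera_params takes no time and is no camera call; for the wrist camera it gives the pose at the moment of the call.
- close_job(): hands the job in; it is judged then, once.
The state is a dict: "t": time; "qpos": joint angles; "qvel": joint speeds; "joint_torque": joint torques, N m; "ee_pos": TCP position; "orientation": TCP orientation; "ft_force": force on the tool from outside, world axes, zero at the start; "moment": the same for the moment, N m; "width": finger opening in mm; "grasp_force": force on a finger pad.
Only numpy, scipy, OpenCV 4.12 (cv2) and the standard library are available. Lean on these libraries where they do the work, as an engineer would, in place of code of your own. Each camera call takes 0.05 s, during which the arm holds its last target. There are 200 camera calls.

## Working session

There is one attempt and no reset: what is moved stays moved. The work goes in short steps, Python scripts to look and compute and a shell command to move; the robot and the scene stay as the last step left them, time stands still between calls to the robot, and variables do not carry over. Pictures are saved under pics/ and viewed, at most 14 in all, crops included, and the job is handed in when it is done.

```bash
mkdir -p pics; ls; python3 - <<'E'
from workcell import *
import cv2,numpy as np
o=get_obs();print({k:np.round(v,3).tolist() for k,v in o.items()})
for n in ("scene","top"):
    p,d=get_image(n);c=camera_params(n)
    cv2.imwrite(f"pics/{n}0.png",p[...,::-1]);np.savez(f"pics/{n}0.npz",p=p,d=d,K=c["camera_matrix"],E=c["extrinsics"])
    print(n,np.round(c["camera_matrix"],1).tolist(),np.round(c["extrinsics"],3).tolist(),(d==0).mean())
E
```

```text
pics
{'t': 0.0, 'qpos': [-1.195, 0.424, 1.631, -0.0, 1.089, -0.019], 'qvel': [-0.0, -0.002, 0.001, -0.0, 0.0, -0.001], 'joint_torque': [0.001, -54.462, -27.366, 0.064, 0.023, -0.0], 'ee_pos': [240.204, -576.372, 221.892], 'orientation': [-3.079, -0.616, 0.0], 'ft_force': [-0.054, 0.087, -0.527], 'moment': [0.046, 0.003, 0.007], 'grasp_force': 0.0, 'width': 87.938}
scene [[442.1, 0.0, 324.6], [0.0, 442.1, 232.6], [0.0, 0.0, 1.0]] [[0.27, 0.591, -0.761, 1224.874], [0.963, -0.177, 0.204, -176.005], [-0.014, -0.787, -0.616, 538.44], [0.0, 0.0, 0.0, 1.0]] 0.00427734375
top [[620.7, 0.0, 319.4], [0.0, 620.7, 236.0], [0.0, 0.0, 1.0]] [[-0.009, -0.99, 0.139, 465.736], [-1.0, 0.009, 0.002, -7.942], [-0.003, -0.139, -0.99, 1210.369], [0.0, 0.0, 0.0, 1.0]] 0.004130859375
```

View pics/top0.png

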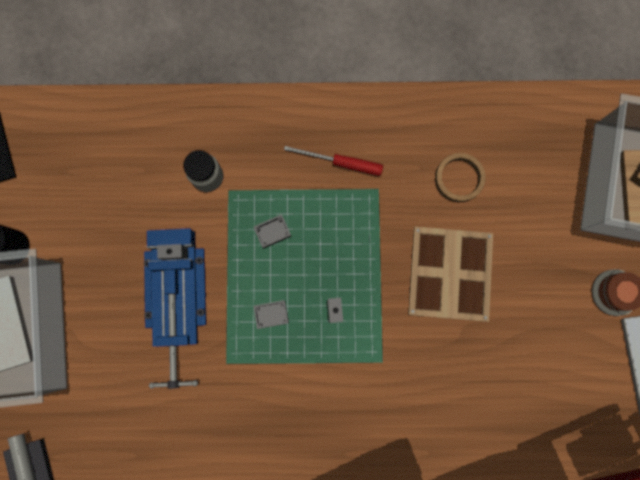

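View pics/scene0.png

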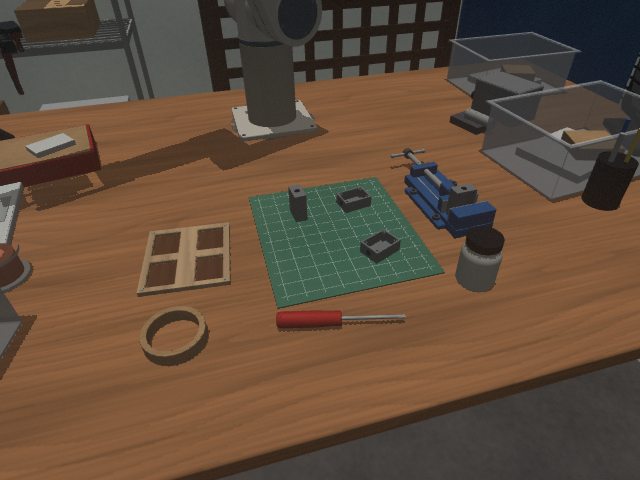

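Top view: the vise is on the left with its cover at (170,252). On the mat there is a standing cover (b) at (335,310), and rim-up covers (c, d) at (272,232) and (271,315). The jig is at (452,273), jar (202,168), tape (460,177), screwdriver (335,160). The scene view shows both lying covers are rim up, so cover_a is absent.

```bash
cat > h.py <<'E'
import cv2,numpy as np
from scipy.spatial.transform import Rotation as R
from workcell import *
def grab(n,save=None):
    c=camera_params(n);p,d=get_image(n)
    if save: cv2.imwrite(f"pics/{save}.png",p[...,::-1])
    return p,d,np.array(c["camera_matrix"]),np.array(c["extrinsics"])
def cloud(d,K,E):
    v,u=np.indices(d.shape);P=np.stack([(u-K[0,2])/K[0,0]*d,(v-K[1,2])/K[1,1]*d,d],-1)
    return P@E[:3,:3].T+E[:3,3]
def ray(uv,z,K,E):
    uv=np.atleast_2d(uv).astype(float);r=np.c_[(uv-K[:2,2])/[K[0,0],K[1,1]],np.ones(len(uv))]@E[:3,:3].T
    return E[:3,3]+r*((z-E[2,3])/r[:,2])[:,None]
def rects(mask,z,K,E,amin=60):
    out=[]
    for c in cv2.findContours(mask.astype(np.uint8),cv2.RETR_EXTERNAL,cv2.CHAIN_APPROX_NONE)[0]:
        if cv2.contourArea(c)<amin: continue
        W=ray(c[:,0],z,K,E)[:,:2]
        (x,y),(w,h),a=cv2.minAreaRect(W.astype(np.float32))
        if w<h: w,h,a=h,w,a+90
        out.append((x,y,w,h,(a+90)%180-90)+tuple(c[:,0].mean(0)))
    return out
def show(l):
    for r in l: print("  xy %.1f %.1f size %.1f %.1f longaxis %.1f deg px %.0f %.0f"%r)
E
python3 - <<'E'
from h import *
z=np.load("pics/top0.npz");p,d,K,E=[z[k] for k in("p","d","K","E")]
W=cloud(d,K,E);X,Y,Z=W[...,0],W[...,1],W[...,2]
hsv=cv2.cvtColor(p,cv2.COLOR_RGB2HSV);H,S,V=[hsv[...,i].astype(int) for i in range(3)]
g=(H>60)&(H<90)&(S>80);print("mat");show(rects(g,3,K,E,5000)); print("mat z",np.median(Z[g]))
u,v=np.meshgrid(range(640),range(480))
matbox=(u>228)&(u<382)&(v>190)&(v<362)
for zz,lo,hi in((27,16,40),(63,45,80)):
    print("cover z",zz);show(rects(matbox&(Z>lo)&(Z<hi),zz,K,E))
gr=matbox&(S<50);print("grey");show(rects(gr,27,K,E))
vb=(u>140)&(u<210)&(v>225)&(v<390)
print("vise cover");show(rects(vb&(Z>68)&(Z<95),80,K,E,40))
bl=(H>100)&(H<125)&(S>120)&vb
print("blue");show(rects(bl,20,K,E,100)); 
print("z50");show(rects(vb&(Z>42)&(Z<58),50,K,E,20))
print("bed rows along col 165..185: ")
for x in range(480,760,8):
    m=vb&(abs(X-x)<4)&(abs(Y-np.median(Y[vb&(Z>68)]))<8); 
    if m.sum(): print(x,np.round(np.median(Z[m])),end="; ")
jb=(u>400)&(u<505)&(v>220)&(v<325)
# jig: not wood-table: bright plywood
print("\njig hsv",hsv[300,452],hsv[300,430],hsv[340,452])
pl=jb&(V>150);print("ply");show(rects(pl,9,K,E,500))
dk=jb&(V<95)&(u>412)&(u<492)&(v>230)&(v<318);print("pockets@3");show(rects(dk,3,K,E,200));print(np.median(Z[pl]),np.median(Z[dk]))
E
```

```text
mat
  xy 560.3 26.3 size 334.0 294.6 longaxis -0.1 deg px 304 277
mat z 1.273390289720055
cover z 27
  xy 482.9 88.5 size 60.5 43.9 longaxis -80.5 deg px 270 314
  xy 642.4 86.2 size 59.8 45.4 longaxis -66.3 deg px 272 231
cover z 63
  xy 488.9 -33.2 size 43.7 23.9 longaxis 5.0 deg px 335 310
grey
  xy 483.9 87.5 size 64.8 45.8 longaxis -81.1 deg px 271 314
  xy 491.2 -32.7 size 47.0 28.4 longaxis -0.5 deg px 335 310
  xy 643.2 86.4 size 62.9 47.7 longaxis -65.5 deg px 272 231
vise cover
  xy 598.5 269.8 size 46.6 24.0 longaxis 89.5 deg px 169 252
blue
  xy 520.8 272.5 size 183.8 112.6 longaxis 2.4 deg px 178 295
  xy 633.8 283.2 size 88.0 27.4 longaxis 89.5 deg px 170 237
z50
  xy 583.3 277.3 size 122.6 83.2 longaxis 1.7 deg px 170 256
bed rows along col 165..185: 
480 22.0; 488 22.0; 496 20.0; 504 21.0; 512 19.0; 520 20.0; 528 41.0; 536 42.0; 544 39.0; 552 41.0; 560 35.0; 568 44.0; 576 48.0; 584 50.0; 592 79.0; 600 79.0; 608 78.0; 616 50.0; 624 49.0; 632 48.0; 640 49.0; 648 48.0; 656 -2.0; 
jig hsv [ 16 103 156] [ 12 166  72] [ 12 147 120]
ply
  xy 557.0 -238.7 size 169.4 105.3 longaxis 1.0 deg px 444 281
pockets@3
  xy 514.4 -297.9 size 61.7 46.7 longaxis -5.3 deg px 471 297
  xy 521.8 -215.6 size 61.6 46.8 longaxis -5.1 deg px 428 293
  xy 598.6 -305.6 size 63.3 46.9 longaxis -4.6 deg px 473 254
  xy 605.4 -223.5 size 61.0 46.2 longaxis -5.3 deg px 431 250
6.748201495107423 0.9710967094529224
```

Every size agrees with what was given: covers 60x44 and 44x24, pockets 62x47 at an 84/82 mm pitch, and the covers' top planes. I'm moving over the vise boss now, turning the tool square to the world on the way.

```bash
python3 -m creep '{"delta_pos":[[0,0,0],[0,0,0],[0,0,0],[0,0,0],[0.012,-0.036,0],[0.012,-0.036,0],[0.012,-0.036,0],[0.012,-0.036,0],[0.012,-0.036,0],[0.012,-0.036,0],[0.012,-0.036,0],[0.012,-0.036,0],[0.012,-0.036,0],[0.012,-0.036,0],[0.012,-0.036,0],[0.012,-0.036,0],[0.012,-0.036,0],[0.012,-0.036,0],[0.012,-0.036,0],[0.012,-0.036,0]],"twist":[[0,0,5.65],[0,0,5.65],[0,0,5.65],[0,0,5.65],[0,0,0],[0,0,0],[0,0,0],[0,0,0],[0,0,0],[0,0,0],[0,0,0],[0,0,0],[0,0,0],[0,0,0],[0,0,0],[0,0,0],[0,0,0],[0,0,0],[0,0,0],[0,0,0]]}' && python3 -m creep '{"delta_pos":[[0.014,-0.035,0],[0.014,-0.035,0],[0.014,-0.035,0],[0.014,-0.035,0],[0.014,-0.035,0],[0.014,-0.035,0],[0.014,-0.035,0],[0.014,-0.035,0],[0,0,0]],"twist":[[0,0,0],[0,0,0],[0,0,0],[0,0,0],[0,0,0],[0,0,0],[0,0,0],[0,0,0],[0,0,0]]}'; python3 - <<'E'
from h import *
p,d,K,E=grab("wrist","w1"); print(np.round(K,1).tolist(),np.round(E,2).tolist()); print(get_obs()["ee_pos"],get_obs()["orientation"])
W=cloud(d,K,E);np.savez("pics/w1.npz",p=p,d=d,K=K,E=E)
E
```

```text
t: 1.77
ee_pos: [432.2, 1.1, 222.7]
orientation: [3.142, 0.001, -0.0]
ft_force: [0.8, -1.4, -1.1]
width: 87.5
grasp_force: 0.0
t: 2.52
ee_pos: [546.1, 284.8, 222.4]
orientation: [-3.139, -0.006, -0.003]
ft_force: [-1.1, -0.8, 0.7]
width: 87.7
grasp_force: 0.0
[[394.0, 0.0, 327.9], [0.0, 394.0, 236.6], [0.0, 0.0, 1.0]] [[0.0, -0.97, -0.24, 610.41], [-1.0, -0.0, 0.0, 285.22], [-0.0, 0.24, -0.97, 384.36], [0.0, 0.0, 0.0, 1.0]]
[544.63703182 281.99345623 221.99208915] [-3.14129471e+00 -5.53309026e-03 -1.17595634e-04]
```

View pics/w1.png

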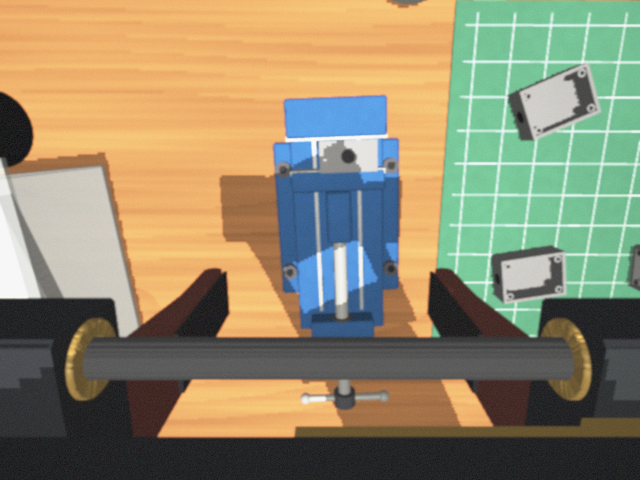

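Wrist view: the boss is the dark blue rib at (340,215), columns about 327–352. The vise cover's top is at (348,156), the fixed jaw at (336,115), and the two rim-up covers are at (555,100) and (530,275).

```bash
python3 - <<'E'
from h import *
z=np.load("pics/w1.npz");p,d,K,E=[z[k] for k in("p","d","K","E")]
W=cloud(d,K,E);X,Y,Z=W[...,0],W[...,1],W[...,2]
print("cover top");show(rects((Z>70)&(Z<90)&(X<660)&(X>560)&(Y>200),80,K,E))
m=(Z>38)&(Z<62)&(X<700)&(X>480)&(Y>200)&(Y<340)
show(rects(m,50,K,E))
for x in range(515,660,5):
    q=m&(abs(X-x)<1.5)
    if q.sum(): print(x,np.round([Y[q].min(),Y[q].max(),np.median(Y[q]),np.median(Z[q])],1))
print("mat covers");show(rects((Z>20)&(Z<35)&(X<700)&(X>440)&(Y<150)&(Y>20),27,K,E))
print(ray([[286,137],[386,136],[320,172],[377,172]],50,K,E).round(1))
E
```

```text
cover top
  xy 573.8 501.1 size 28.4 16.6 longaxis 8.6 deg px 48 188
  xy 599.0 270.9 size 43.6 23.9 longaxis -87.6 deg px 348 155
  xy 551.9 276.9 size 79.3 70.9 longaxis -87.7 deg px 338 197
  xy 628.1 280.1 size 83.3 33.3 longaxis -87.6 deg px 335 117
515 [275.3 277.2 275.3  38.5]
520 [273.5 277.2 275.4  38.4]
525 [265.  286.3 276.6  49.4]
530 [265.1 286.3 275.8  49.5]
535 [265.2 286.3 275.8  49.6]
540 [265.3 287.2 276.7  49.4]
545 [266.3 287.2 277.2  49.7]
550 [266.4 287.2 276.   49.8]
555 [266.5 287.2 276.9  49.4]
560 [266.5 288.1 277.4  49.4]
565 [266.4 288.1 277.4  49.4]
570 [238.7 317.1 281.7  49.5]
575 [237.9 317.  274.5  49.8]
580 [237.9 317.9 274.6  49.7]
585 [238.2 317.8 274.6  49.5]
610 [282.3 321.1 306.7  48.5]
615 [237.7 321.2 279.9  49.4]
620 [237.9 321.  275.   49.7]
625 [238.3 321.8 280.8  49.6]
630 [238.4 321.8 280.   49.7]
635 [238.6 321.6 283.3  49.8]
640 [238.6 322.3 280.5  49.8]
645 [238.8 315.  258.4  49.2]
mat covers
  xy 484.1 90.2 size 62.8 46.7 longaxis -80.5 deg px 532 276
  xy 642.8 88.1 size 63.9 44.5 longaxis -66.4 deg px 558 101
[[612.8 320.2  50. ]
 [613.9 238.   50. ]
 [584.4 292.3  50. ]
 [584.5 244.4  50. ]]
```

Vise yaw comes out at +2.4°, boss centre at (546, 276.5), top at 50. Descending now, then gripping and sliding the jaw back 42 mm.

```bash
python3 -m creep '{"delta_pos":[[0.001,0.0055,0.03],[0,0,0.04],[0,0,0.04],[0,0,0.03],[0,0,0.03],[0,0,0.014],[0,0,0.010],[0,0,0],[0,0,0]],"twist":[[0,0,-2.4],[0,0,0],[0,0,0],[0,0,0],[0,0,0],[0,0,0],[0,0,0],[0,0,0],[0,0,0]]}' 1 && python3 -m creep '{"delta_pos":[[0,0,0],[0,0,0],[0,0,0],[0,0,0],[0,0,0],[0,0,0],[0,0,0],[0,0,0]],"twist":[[0,0,0],[0,0,0],[0,0,0],[0,0,0],[0,0,0],[0,0,0],[0,0,0],[0,0,0]]}' 0.05
```

```text
t: 3.32
ee_pos: [545.6, 273.6, 29.5]
orientation: [-3.141, -0.066, -0.001]
ft_force: [0.6, -0.3, 0.1]
width: 87.7
grasp_force: 0.0
t: 3.98
ee_pos: [545.1, 273.7, 28.7]
orientation: [3.141, 0.066, -0.0]
ft_force: [-0.5, -0.5, 0.1]
width: 38.1
grasp_force: 0.0
```

```bash
python3 -m creep '{"delta_pos":[[0,-0.0028,0],[0,0,0],[0,0,0],[0,0,0],[0,0,0],[0,0,0]],"twist":[[0,0,0],[0,0,0],[0,0,0],[0,0,0],[0,0,0],[0,0,0]]}' && python3 -m creep '{"delta_pos":[[-0.003,0,0],[-0.006,0,0],[-0.006,0,0],[-0.006,0,0],[-0.006,0,0],[-0.006,0,0],[-0.006,0,0],[-0.003,0,0],[0,0,0],[0,0,0]],"twist":[[0,0,0],[0,0,0],[0,0,0],[0,0,0],[0,0,0],[0,0,0],[0,0,0],[0,0,0],[0,0,0],[0,0,0]]}'
```

```text
t: 4.48
ee_pos: [545.0, 275.8, 28.6]
orientation: [3.14, 0.067, -0.0]
ft_force: [1.2, -5.7, 0.9]
width: 22.0
grasp_force: 30.0
t: 5.32
ee_pos: [502.7, 274.0, 28.6]
orientation: [3.14, 0.067, -0.001]
ft_force: [-0.2, -5.4, 1.8]
width: 21.8
grasp_force: 30.0
```

The jaw is open by about 67 mm with the cover still standing. I release, rise, move over the cover, then descend and grip across its 44 mm width.

```bash
python3 -m creep '{"delta_pos":[[0,0,0],[0,0,0],[0,0,0],[0,0,0],[0,0,-0.035],[0,0,-0.035],[0,0,-0.032],[0.032,0.003,0],[0.032,0.003,0],[0.032,0.002,0],[0,0,0],[0,0,0]],"twist":[[0,0,0],[0,0,0],[0,0,0],[0,0,0],[0,0,0],[0,0,0],[0,0,0],[0,0,0],[0,0,0],[0,0,0],[0,0,0],[0,0,0]]}' 1 && python3 - <<'E'
from h import *
p,d,K,E=grab("top")
W=cloud(d,K,E);X,Y,Z=W[...,0],W[...,1],W[...,2]
p,d,K,E=grab("wrist","w2");W=cloud(d,K,E);X,Y,Z=W[...,0],W[...,1],W[...,2]
show(rects((Z>70)&(Z<88)&(X<660)&(X>560)&(Y>200)&(Y<330),80,K,E))
q=(Z>40)&(Z<60)&(X>480)&(X<660)&(Y>200)&(Y<330);show(rects(q,50,K,E))
print(get_obs()["ee_pos"])
E
```

```text
t: 6.32
ee_pos: [600.3, 270.7, 130.4]
orientation: [-3.141, -0.065, -0.001]
ft_force: [-0.3, -0.3, 0.5]
width: 87.7
grasp_force: 0.0
  xy 600.2 270.8 size 43.9 25.7 longaxis -87.7 deg px 328 256
  xy 491.4 274.3 size 21.1 18.4 longaxis -87.7 deg px 317 391
  xy 541.8 276.5 size 79.3 15.4 longaxis -87.7 deg px 316 326
  xy 625.2 279.8 size 83.3 40.6 longaxis -87.6 deg px 317 200
[597.98901029 270.58106991 129.99028252]
```

```bash
python3 -m creep '{"delta_pos":[[0.001,0,0.035],[0,0,0.03],[0,0,0.011],[0,0,0]],"twist":[[0,0,0],[0,0,0],[0,0,0],[0,0,0]]}' 1 && python3 -m creep '{"delta_pos":[[0,0,0],[0,0,0],[0,0,0],[0,0,0],[0,0,0],[0,0,0],[0,0,0],[0,0,0],[0,0,0],[0,0,-0.02],[0,0,-0.03],[0,0,-0.03],[0,0,-0.02]],"twist":[[0,0,0],[0,0,0],[0,0,0],[0,0,0],[0,0,0],[0,0,0],[0,0,0],[0,0,0],[0,0,0],[0,0,0],[0,0,0],[0,0,0],[0,0,0]]}' 0.3
```

```text
t: 6.75
ee_pos: [596.8, 270.0, 51.5]
orientation: [3.138, 0.067, -0.01]
ft_force: [-0.1, -0.4, -0.3]
width: 87.7
grasp_force: 0.0
t: 7.83
ee_pos: [601.0, 271.2, 157.0]
orientation: [-3.14, -0.066, -0.003]
ft_force: [1.5, -0.6, -0.2]
width: 43.9
grasp_force: 30.0
```

The cover is out and held (43.9 mm). I'm carrying it over the free part of the mat near (600,-50), turning it to the jig's yaw, then tilting it 63° inward.

```bash
python3 -m creep '{"delta_pos":[[0,0.025,0],[0,0.036,0],[0,0.036,0],[0,0.036,0],[0,0.036,0],[0,0.036,0],[0,0.036,0],[0,0.036,0],[0,0.025,0],[0,0.015,0],[0,0,0]],"twist":[[0,0,0],[0,0,0],[0,0,0],[0,0,0],[0,0,0],[0,0,0],[0,0,0],[0,0,0],[0,0,0],[0,0,3.8],[0,0,3.8]]}' && python3 -m creep '{"delta_pos":[[0,0,0],[0,0,0],[0,0,0],[0,0,0],[0,0,0],[0,0,0],[0,0,0],[0,0,0],[0,0,0],[0,0,0],[0,0,0]],"twist":[[0,-7,0],[0,-7,0],[0,-7,0],[0,-7,0],[0,-7,0],[0,-7,0],[0,-7,0],[0,-7,0],[0,-7,0],[0,0,0],[0,0,0]]}'; python3 -c "
from h import *
o=get_obs();print(np.round(o['ee_pos'],1),np.round(o['qpos'],2));print(R.from_rotvec(o['orientation']).as_matrix().round(3))"
```

```text
t: 8.75
ee_pos: [613.6, -49.2, 154.5]
orientation: [3.137, -0.152, -0.0]
ft_force: [0.2, 0.4, 0.2]
width: 43.8
grasp_force: 30.0
t: 9.67
ee_pos: [612.8, -45.8, 150.9]
orientation: [-2.634, 0.119, 1.619]
ft_force: [-0.0, -0.1, 0.0]
width: 43.7
grasp_force: 30.0
[612.8 -45.8 150.9] [-0.09  1.07  0.97 -0.    2.2   1.57]
[[ 0.45  -0.09  -0.889]
 [-0.041 -0.996  0.081]
 [-0.892 -0.    -0.452]]
```

```bash
python3 -m creep '{"delta_pos":[[0.0214,0,0.0108],[0.0268,0,0.0136],[0.0268,0,0.0136],[0.0178,0,0.009],[0.0089,0,0.0045],[0,0,0],[0,0,0]],"twist":[[0,0,0],[0,0,0],[0,0,0],[0,0,0],[0,0,0],[0,0,0],[0,0,0]]}' && python3 -m creep '{"delta_pos":[[0.0018,0,0.0009],[0.0018,0,0.0009],[0,0,0]],"twist":[[0,0,0],[0,0,0],[0,0,0]]}'
```

```text
t: 10.25
ee_pos: [614.7, -46.0, 42.6]
orientation: [-2.639, 0.119, 1.611]
ft_force: [-0.2, -0.1, -0.6]
width: 43.5
grasp_force: 30.0
t: 10.5
ee_pos: [614.6, -46.0, 37.8]
orientation: [-2.638, 0.119, 1.612]
ft_force: [-0.1, -0.8, -0.1]
width: 43.8
grasp_force: 30.0
```

```bash
python3 -m creep '{"delta_pos":[[0.0027,0,0.00135],[0.0018,0,0.0009],[0.0009,0,0.00045],[0,0,0],[0,0,0]],"twist":[[0,0,0],[0,0,0],[0,0,0],[0,0,0],[0,0,0]]}'; python3 -c "
from h import *
p,d,K,E=grab('scene','s3');cv2.imwrite('pics/s3.png',p[130:330,180:480,::-1].repeat(2,0).repeat(2,1))"
```

```text
t: 10.92
ee_pos: [613.9, -45.9, 30.4]
orientation: [-2.636, 0.119, 1.616]
ft_force: [0.5, -0.4, -0.4]
width: 43.9
grasp_force: 30.0
```

View pics/s3.png

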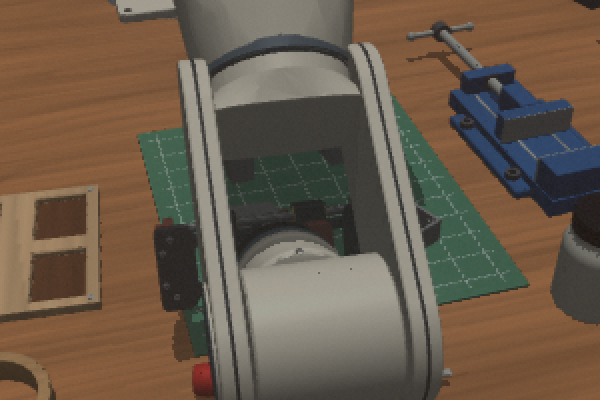

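The scene view shows the arm tilted over the mat and the opened vise empty. The cover itself is hidden at about (300,215). I open to let it drop onto its rim, then back out along the fingers.

```bash
python3 -m creep '{"delta_pos":[[0,0,0],[0,0,0],[0,0,0],[0,0,0],[0,0,0],[0,0,-0.02],[0,0,-0.03],[-0.0223,0,-0.0113],[-0.0357,0,-0.0181],[-0.0357,0,-0.0181],[-0.0357,0,-0.0181],[0,0,0],[0,0,0],[0,0,0],[0,0,0],[0,0,0],[0,0,0],[0,0,0],[0,0,0],[0,0,0]],"twist":[[0,0,0],[0,0,0],[0,0,0],[0,0,0],[0,0,0],[0,0,0],[0,0,0],[0,0,0],[0,0,0],[0,0,0],[0,0,0],[0,7,0],[0,7,0],[0,7,0],[0,7,0],[0,7,0],[0,7,0],[0,7,0],[0,7,0],[0,7,0]]}' 1; cat >> h.py <<'E'
def look(tag=None):
    p,d,K,E=grab("wrist",tag);W=cloud(d,K,E);X,Y,Z=W[...,0],W[...,1],W[...,2]
    hsv=cv2.cvtColor(p,cv2.COLOR_RGB2HSV)
    M=(X>395)&(X<725)&(Y>-118)&(Y<172)&(d<np.median(d)*3)
    for zz,lo,hi in((27,20,34),(63,52,70)): print("z",zz);show(rects(cv2.medianBlur((M&(Z>lo)&(Z<hi)).astype(np.uint8),3),zz,K,E,120))
    o=get_obs();m=R.from_rotvec(o['orientation']).as_matrix()
    print("tcp",np.round(o["ee_pos"],1),"yaw",np.degrees(np.arctan2(m[1,0],m[0,0])).round(1),"toolz",m[:,2].round(3),"q",np.round(o["qpos"],2))
    return p,d,K,E
E
python3 -c "
from h import *
look('w4')"
```

```text
t: 12.63
ee_pos: [658.6, -49.9, 200.1]
orientation: [3.138, -0.142, 0.013]
ft_force: [0.5, 0.1, -0.3]
width: 87.7
grasp_force: 0.0
z 27
  xy 485.6 87.1 size 62.7 47.6 longaxis -80.5 deg px 208 406
  xy 619.3 -45.8 size 61.2 43.9 longaxis -5.2 deg px 328 261
  xy 644.2 84.7 size 62.8 43.9 longaxis -66.4 deg px 178 247
z 63
  xy 498.8 -33.5 size 40.8 24.9 longaxis 4.5 deg px 327 406
tcp [654.2 -49.5 198.6] yaw -5.2 toolz [ 0.01  -0.001 -1.   ] q [-0.09  0.49  1.58  0.    1.06  1.57]
```

View pics/w4.png

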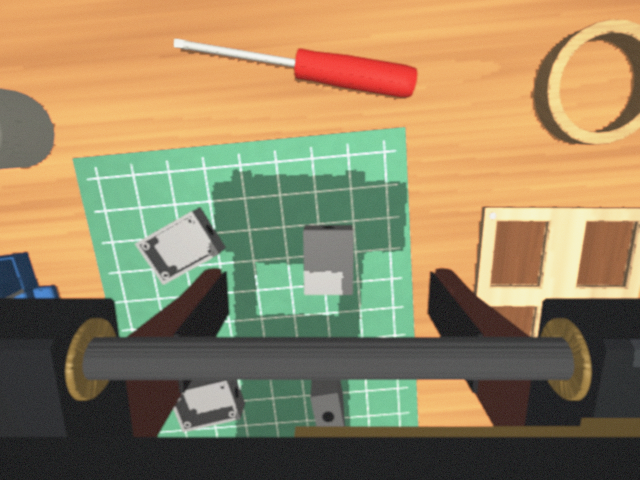

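The wrist view shows the drilled cover rim down, closed top up at (328,261), i.e. (619,-46), already at the jig's yaw. Covers b, c and d have not moved. Picking it up vertically.

```bash
python3 -m creep '{"delta_pos":[[-0.0352,-0.0005,0],[0,0,0.04],[0,0,0.04],[0,0,0.04],[0,0,0.04],[0,0,0.02],[0,0,0.011],[0,0,0],[0,0,0]],"twist":[[0,0,0],[0,0,0],[0,0,0],[0,0,0],[0,0,0],[0,0,0],[0,0,0],[0,0,0],[0,0,0]]}' 0.85 && python3 -m creep '{"delta_pos":[[0,0,0],[0,0,0],[0,0,0],[0,0,0],[0,0,0],[0,0,0],[0,0,0],[0,0,0]],"twist":[[0,0,0],[0,0,0],[0,0,0],[0,0,0],[0,0,0],[0,0,0],[0,0,0],[0,0,0]]}' 0.35 && python3 -m creep '{"delta_pos":[[0,0,-0.03],[0,0,-0.04],[0,0,-0.04],[0,0.035,-0.03],[0,0.035,0],[0,0.035,0],[0,0.035,0],[0,0.035,0],[0,0,0],[0,0,0]],"twist":[[0,0,0],[0,0,0],[0,0,0],[0,0,0],[0,0,0],[0,0,0],[0,0,0],[0,0,0],[0,0,0],[0,0,0]]}'; python3 -c "
from h import *
look('w5')"
```

```text
t: 13.43
ee_pos: [623.7, -46.3, 7.3]
orientation: [-3.138, 0.142, 0.002]
ft_force: [-0.1, 0.9, 0.6]
width: 74.6
grasp_force: 0.0
t: 14.1
ee_pos: [623.4, -46.3, 8.0]
orientation: [3.138, -0.142, 0.001]
ft_force: [-0.4, 0.3, 4.7]
width: 43.8
grasp_force: 30.0
t: 14.93
ee_pos: [607.0, -218.8, 144.2]
orientation: [-3.138, 0.147, 0.001]
ft_force: [0.2, 0.2, -0.4]
width: 43.8
grasp_force: 30.0
z 27
z 63
tcp [ 607.1 -217.4  144.1] yaw -5.3 toolz [-0.001  0.001 -1.   ] q [-0.36  0.54  1.64  0.    0.96  1.3 ]
```

View pics/w5.png

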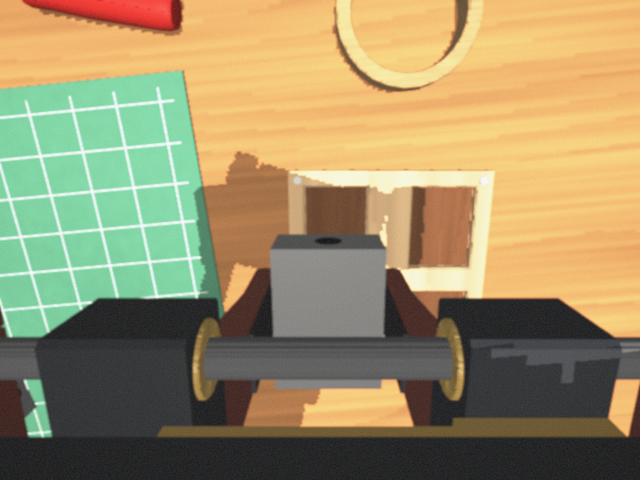

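Wrist view: the cover is held with its front top edge at v≈248. The jig's far corners are at (290,170) and (494,171), and its far right pocket spans (412,187)–(474,267). Now working out the fit from these.

```bash
python3 - <<'E'
from h import *
p,d,K,E=grab("wrist");W=cloud(d,K,E)
print("jig corners",ray([[290,170],[494,171]],9,K,E).round(1).tolist())
hsv=cv2.cvtColor(p,cv2.COLOR_RGB2HSV);V=hsv[...,2];S=hsv[...,1]
# edges of far-right pocket: gradient along rows/cols
g=cv2.cvtColor(p,cv2.COLOR_RGB2GRAY).astype(float)
for r in (205,225,245):
    print("row",r,"px",g[r,284:312:2].astype(int).tolist(),"...",g[r,400:500:4].astype(int).tolist())
for c in (330,440): print("col",c,g[160:200:2,c].astype(int).tolist())
print("col440 low",g[255:300:3,440].astype(int).tolist())
tcp=get_obs()["ee_pos"];zt=tcp[2]+19
print(tcp,"depth top z",W[260:300,300:360,2].mean(), "top front edge",ray([[274,248],[328,248],[384,248]],W[260:300,300:360,2].mean(),K,E).round(1).tolist())
print([int(x) for x in g[225:260,350]])
E
```

```text
jig corners [[651.9, -192.8, 9.0], [637.1, -344.1, 9.0]]
row 205 px [126, 125, 126, 153, 173, 175, 176, 173, 174, 176, 161, 145, 104, 80] ... [186, 192, 191, 164, 78, 80, 87, 128, 127, 131, 134, 132, 129, 127, 126, 133, 127, 133, 133, 179, 236, 238, 240, 234, 203]
row 225 px [127, 126, 130, 141, 174, 175, 176, 176, 172, 175, 161, 141, 101, 83] ... [191, 189, 189, 134, 77, 78, 122, 126, 132, 132, 134, 133, 131, 124, 131, 130, 135, 132, 115, 213, 237, 239, 241, 207, 205]
row 245 px [81, 80, 83, 82, 75, 83, 79, 86, 85, 82, 80, 82, 83, 84] ... [188, 189, 186, 96, 77, 86, 120, 129, 128, 134, 136, 133, 125, 126, 128, 133, 132, 143, 151, 235, 238, 239, 232, 202, 203]
col 330 [202, 200, 203, 207, 203, 213, 243, 243, 243, 243, 243, 240, 185, 135, 92, 84, 86, 83, 87, 87]
col 440 [208, 203, 208, 205, 204, 200, 237, 238, 238, 238, 238, 238, 233, 177, 134, 133, 133, 130, 134, 130]
col440 low [134, 134, 135, 146, 190, 234, 238, 238, 239, 238, 238, 238, 173, 133, 116]
[ 607.24752446 -216.52095109  144.07975168] depth top z 163.20495159860056 top front edge [[633.9, -199.1, 163.2], [632.0, -219.3, 163.2], [630.1, -240.2, 163.2]]
[83, 83, 84, 84, 82, 80, 79, 84, 85, 81, 81, 83, 79, 79, 83, 84, 80, 81, 84, 82, 81, 78, 82, 97, 122, 136, 143, 144, 144, 141, 139, 140, 141, 142, 141]
```

Cover centre (602.1,-216.8). The jig centre is about (559.2,-260.6) from both cameras, so this pocket is at (604.8,-223.7). Shifting and lowering.

```bash
python3 -m creep '{"delta_pos":[[0.0033,0.0066,0.02],[0,0,0.035],[0,0,0.035],[0,0,0.025],[0,0,0.010],[0,0,0],[0,0,0]],"twist":[[0,0,0],[0,0,0],[0,0,0],[0,0,0],[0,0,0],[0,0,0],[0,0,0]]}' && python3 -m creep '{"delta_pos":[[0,0,0.002],[0,0,0.002],[0,0,0.002],[0,0,0.001],[0,0,0],[0,0,0]],"twist":[[0,0,0],[0,0,0],[0,0,0],[0,0,0],[0,0,0],[0,0,0]]}'
```

```text
t: 15.62
ee_pos: [610.7, -223.1, 19.8]
orientation: [-3.138, 0.14, 0.0]
ft_force: [0.2, -0.2, 0.1]
width: 43.9
grasp_force: 30.0
t: 16.12
ee_pos: [610.4, -224.1, 12.8]
orientation: [3.138, -0.142, 0.0]
ft_force: [-0.0, 0.1, -0.8]
width: 43.5
grasp_force: 30.0
```

```bash
python3 -m creep '{"delta_pos":[[0,0,0.001],[0,0,0.001],[0,0,0],[0,0,0]],"twist":[[0,0,0],[0,0,0],[0,0,0],[0,0,0]]}' && python3 -m creep '{"delta_pos":[[0,0,0],[0,0,0],[0,0,0],[0,0,0],[0,0,-0.03],[0,0,-0.04],[0,0,-0.04],[0,0,-0.04],[0,0,-0.03],[0,0,0],[0,0,0]],"twist":[[0,0,0],[0,0,0],[0,0,0],[0,0,0],[0,0,0],[0,0,0],[0,0,0],[0,0,0],[0,0,0],[0,0,0],[0,0,0]]}' 0.65; cat >> h.py <<'E'
def jig(tag=None):
    p,d,K,E=grab("wrist",tag);W=cloud(d,K,E);X,Y,Z=W[...,0],W[...,1],W[...,2]
    M=(X>470)&(X<660)&(Y>-345)&(Y<-185)
    q=cv2.medianBlur((M&(Z>18)&(Z<60)).astype(np.uint8),3);show(rects(q,27,K,E,120))
    for c in cv2.findContours(q,cv2.RETR_EXTERNAL,cv2.CHAIN_APPROX_NONE)[0]:
        m=np.zeros_like(q);cv2.drawContours(m,[c],-1,1,-1);m=cv2.erode(m,np.ones((5,5)))>0
        if m.sum()>100:
            A=np.c_[X[m],Y[m],np.ones(m.sum())];s=np.linalg.lstsq(A,Z[m],rcond=None)[0];print("  mean z %.1f tilt %.3f"%(Z[m].mean(),np.hypot(*s[:2])))
    o=get_obs();print("tcp",np.round(o["ee_pos"],1));return p,d,K,E
E
python3 -c "
from h import *
p,d,K,E=jig('w6')"
```

```text
t: 16.45
ee_pos: [610.2, -224.1, 10.4]
orientation: [-3.138, 0.142, 0.0]
ft_force: [0.1, -0.5, -0.8]
width: 44.0
grasp_force: 30.0
t: 17.37
ee_pos: [611.5, -224.5, 193.0]
orientation: [3.137, -0.142, 0.007]
ft_force: [-0.8, -0.6, 0.3]
width: 56.7
grasp_force: 0.0
  xy 606.0 -223.0 size 60.0 43.9 longaxis -5.2 deg px 327 224
  mean z 28.3 tilt 0.387
tcp [ 610.3 -224.   190.9]
```

```bash
python3 -c "
from h import *
p,d,K,E=grab('wrist','w7');W=cloud(d,K,E)
for v in (195,205,215,225,235,245,255): print(v,W[v,300:356:8,2].round(1), W[v,328,:2].round(0))
"
```

```text
195 [ 8.8 27.5 27.1 27.  26.  26.9 26.5] [ 630. -226.]
205 [ 7.6 26.1 25.  26.8 26.7 27.4 28.6] [ 622. -225.]
215 [ 7.6 25.7 26.3 26.  27.2 25.4 25.9] [ 613. -224.]
225 [ 7.7 27.6 25.9 26.9 25.2 26.4 26.8] [ 604. -223.]
235 [ 8.3 26.3 26.3 26.4 26.4 25.6 25.8] [ 596. -223.]
245 [ 8.4 25.8 26.3 26.5 27.9 26.7 27.4] [ 587. -222.]
255 [ 9.1 27.8 26.2 26.9 27.2 27.3 27.2] [ 579. -221.]
```

View pics/w7.png

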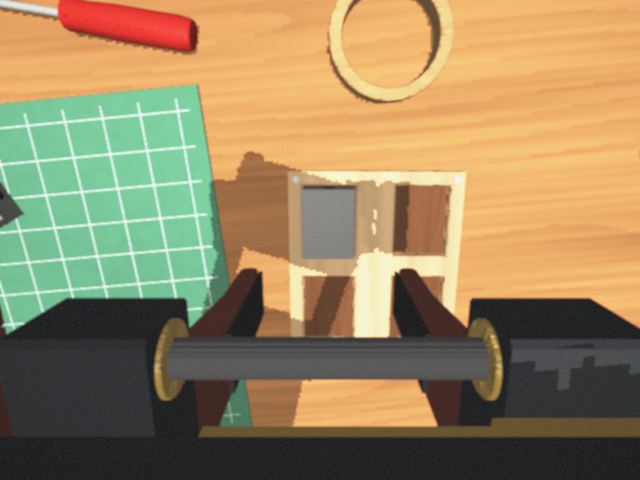

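The first cover is seated flat in the far-left pocket: top at 26.5 mm, centre within about 1.5 mm. Next is cover b. I look at its −y side to see which way its rim faces.

```bash
python3 -m creep '{"delta_pos":[[-0.034,-0.0197,0],[-0.034,-0.0197,0],[-0.034,-0.0197,0],[-0.034,-0.0197,0],[-0.034,-0.0197,0],[0,0,0],[0,0,0]],"twist":[[0,0,0],[0,0,0],[0,0,0],[0,0,0],[0,0,0],[0,0,0],[0,0,0]]}' 1; python3 -c "
from h import *
look('w8')"
```

```text
t: 18.05
ee_pos: [447.5, -109.4, 189.1]
orientation: [-3.138, 0.14, 0.006]
ft_force: [1.0, 0.9, 0.7]
width: 87.7
grasp_force: 0.0
z 27
  xy 483.4 86.1 size 63.6 43.9 longaxis -80.4 deg px 89 196
  xy 490.0 -45.8 size 43.3 3.4 longaxis 4.5 deg px 246 173
  xy 618.9 87.2 size 53.7 20.8 longaxis 84.9 deg px 40 11
z 63
  xy 489.2 -35.2 size 43.9 26.5 longaxis 4.7 deg px 221 180
tcp [ 449.5 -110.4  189.7] yaw -5.1 toolz [-0.001  0.    -1.   ] q [-0.27  0.23  2.   -0.    0.9   1.39]
```

View pics/w8.png

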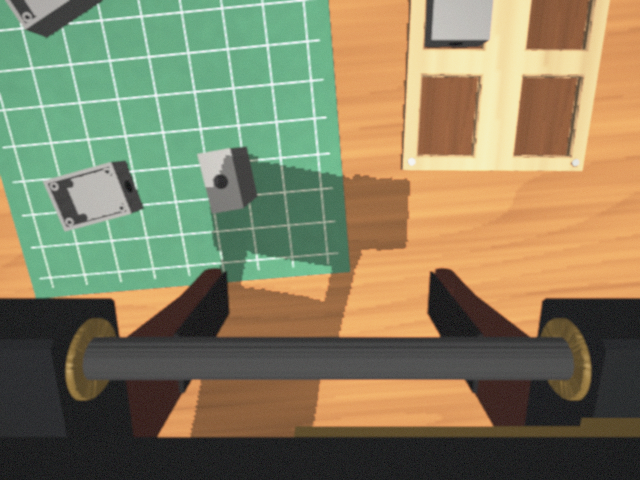

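Wrist view: b stands at (221,180), and its −y side (243,180) looks like a flat face. The depth there will settle whether it is the closed top.

```bash
python3 -c "
from h import *
p,d,K,E=grab('wrist');W=cloud(d,K,E)
a=np.radians(4.7);n=np.array([np.sin(a),-np.cos(a)])
for v in (165,175,185,195):
  for u in (236,240,244,248): 
    P=W[v,u]; print(u,v,P.round(0),'along -y normal %.1f'%((P[:2]-[489.2,-35.2])@n),end=' | ')
  print()
"
```

```text
236 165 [501. -45.  50.] along -y normal 10.8 | 240 165 [500. -45.  37.] along -y normal 10.8 | 244 165 [499. -45.  21.] along -y normal 10.5 | 248 165 [498. -45.   5.] along -y normal 10.5 | 
236 175 [494. -45.  56.] along -y normal 10.6 | 240 175 [493. -46.  44.] along -y normal 10.8 | 244 175 [492. -46.  31.] along -y normal 10.9 | 248 175 [490. -46.  14.] along -y normal 10.5 | 
236 185 [487. -46.  62.] along -y normal 10.4 | 240 185 [486. -46.  51.] along -y normal 10.6 | 244 185 [485. -46.  38.] along -y normal 10.6 | 248 185 [483. -46.  23.] along -y normal 10.4 | 
236 195 [480. -45.  62.] along -y normal 8.6 | 240 195 [479. -47.  57.] along -y normal 10.5 | 244 195 [478. -47.  47.] along -y normal 10.9 | 248 195 [476. -47.  32.] along -y normal 10.7 |
```

b's closed top faces −y. I'm moving over it, turning to yaw 94.7° and gripping across its 44 mm width.

```bash
python3 -m creep '{"delta_pos":[[0.0164,-0.0396,0],[0.0164,-0.0395,0],[0,0,0],[0,0,0],[0,0,0],[0,0,0],[0,0,0],[0,0,0],[0,0,0],[0,0,0],[0,0,0],[0,0,0],[0,0,0],[0,0,0],[0,0,0],[0,0,0],[0,0,0],[0,0,0]],"twist":[[0,0,0],[0,0,0],[0,0,-7.13],[0,0,-7.13],[0,0,-7.13],[0,0,-7.13],[0,0,-7.13],[0,0,-7.13],[0,0,-7.13],[0,0,-7.13],[0,0,-7.13],[0,0,-7.13],[0,0,-7.13],[0,0,-7.13],[0,0,-7.13],[0,0,-7.13],[0,0,0],[0,0,0]]}' 1; python3 -c "
from h import *
look()"
```

```text
t: 19.65
ee_pos: [489.6, -37.3, 190.1]
orientation: [-2.135, -2.305, 0.0]
ft_force: [-0.4, 1.0, -0.1]
width: 87.6
grasp_force: 0.0
z 27
  xy 641.4 85.2 size 59.9 47.3 longaxis -66.4 deg px 537 78
  xy 482.6 87.7 size 60.5 43.9 longaxis -80.4 deg px 332 57
z 63
  xy 488.4 -33.3 size 43.6 25.3 longaxis 4.4 deg px 327 224
tcp [489.4 -37.2 190.1] yaw 94.4 toolz [-0.  0. -1.] q [-0.1   0.27  1.95 -0.    0.92 -0.18]
```

```bash
python3 -m creep '{"delta_pos":[[0.003,0,0.03],[0,0,0.04],[0,0,0.04],[0,0,0.03],[0,0,0.013],[0,0,0],[0,0,0]],"twist":[[0,0,0],[0,0,0],[0,0,0],[0,0,0],[0,0,0],[0,0,0],[0,0,0]]}' 1 && python3 -m creep '{"delta_pos":[[0,0,0],[0,0,0],[0,0,0],[0,0,0],[0,0,0],[0,0,0],[0,0,0],[0,0,0],[0,0,0]],"twist":[[0,0,0],[0,0,0],[0,0,0],[0,0,0],[0,0,0],[0,0,0],[0,0,0],[0,0,0],[0,0,0]]}' 0.3
```

```text
t: 20.28
ee_pos: [488.3, -33.9, 36.9]
orientation: [-2.131, -2.306, 0.002]
ft_force: [0.7, -0.7, 0.5]
width: 88.0
grasp_force: 0.0
t: 21.03
ee_pos: [488.5, -33.8, 37.8]
orientation: [2.13, 2.309, 0.0]
ft_force: [-1.1, 0.2, 4.7]
width: 44.2
grasp_force: 30.0
```

```bash
python3 -m creep '{"delta_pos":[[0,0,-0.04],[0,0,-0.04],[0,0,0],[0,0,0],[0,0,0],[0,0,0],[0,0,0],[0,0,0],[0,0,0],[0,0,0],[0,0,0],[0,0,0],[0,0,0],[0,0,0],[0,0,0],[0,0,0],[0.0134,0.015,0],[0,0,0]],"twist":[[0,0,0],[0,0,0],[0,0,7.13],[0,0,7.13],[0,0,7.13],[0,0,7.13],[0,0,7.13],[0,0,7.13],[0,0,7.13],[0,0,7.13],[0,0,7.13],[0,0,7.13],[0,0,7.13],[0,0,7.13],[0,0,7.13],[0,0,7.13],[0,0,0],[0,0,0]]}' && python3 -m creep '{"delta_pos":[[0,0,0],[0,0,0],[0,0,0],[0,0,0],[0,0,0],[0,0,0],[0,0,0],[0,0,0],[0,0,0],[0.0214,0,0.0108],[0.0214,0,0.0108],[0.0178,0,0.009],[0,0,0],[0,0,0]],"twist":[[0,-7,0],[0,-7,0],[0,-7,0],[0,-7,0],[0,-7,0],[0,-7,0],[0,-7,0],[0,-7,0],[0,-7,0],[0,0,0],[0,0,0],[0,0,0],[0,0,0],[0,0,0]]}'; python3 -c "
from h import *
o=get_obs();print(R.from_rotvec(o['orientation']).as_matrix().round(3)[:,2],o['qpos'].round(2),o['width'],o['grasp_force'])"
```

```text
t: 22.53
ee_pos: [502.1, -51.2, 117.7]
orientation: [3.138, -0.143, 0.003]
ft_force: [0.6, 0.4, 0.1]
width: 43.8
grasp_force: 30.0
t: 23.7
ee_pos: [499.7, -49.7, 49.0]
orientation: [-2.634, 0.119, 1.62]
ft_force: [-0.3, -0.2, -0.4]
width: 43.8
grasp_force: 30.0
[-0.889  0.08  -0.451] [-0.11  1.06  1.3  -0.02  1.88  1.55] 43.79041725171536 29.999949464108795
```

```bash
python3 -m creep '{"delta_pos":[[0.0089,0,0.0045],[0.0045,0,0.0023],[0.0027,0,0.00135],[0,0,0],[0,0,0]],"twist":[[0,0,0],[0,0,0],[0,0,0],[0,0,0],[0,0,0]]}' && python3 -m creep '{"delta_pos":[[0,0,0],[0,0,0],[0,0,0],[0,0,0],[0,0,0],[0,0,-0.02],[0,0,-0.03],[-0.0223,0,-0.0113],[-0.0357,0,-0.0181],[-0.0357,0,-0.0181],[-0.0357,0,-0.0181],[0,0,0],[0,0,0],[0,0,0],[0,0,0],[0,0,0],[0,0,0],[0,0,0],[0,0,0],[0,0,0]],"twist":[[0,0,0],[0,0,0],[0,0,0],[0,0,0],[0,0,0],[0,0,0],[0,0,0],[0,0,0],[0,0,0],[0,0,0],[0,0,0],[0,7,0],[0,7,0],[0,7,0],[0,7,0],[0,7,0],[0,7,0],[0,7,0],[0,7,0],[0,7,0]]}' 1;python3 -c "
from h import *
look('w9')"
```

```text
t: 24.12
ee_pos: [500.8, -50.0, 31.9]
orientation: [-2.637, 0.119, 1.615]
ft_force: [-0.3, -0.1, 0.1]
width: 43.8
grasp_force: 30.0
t: 25.78
ee_pos: [545.2, -54.1, 200.7]
orientation: [3.138, -0.142, 0.012]
ft_force: [0.2, -0.0, 0.6]
width: 88.0
grasp_force: 0.0
z 27
  xy 501.0 95.1 size 68.9 28.4 longaxis -54.3 deg px 167 284
  xy 506.1 -49.9 size 60.3 43.9 longaxis -5.2 deg px 327 260
  xy 643.2 84.8 size 61.8 45.3 longaxis -66.4 deg px 148 114
z 63
tcp [541.  -53.5 199.5] yaw -5.2 toolz [ 0.01  -0.001 -1.   ] q [-0.12  0.33  1.84  0.    0.97  1.54]
```

b now lies rim down at (506.1,-49.9). I'll recheck d later. Picking b and carrying it towards the near-left pocket at (521.2,-215.9).

```bash
python3 -m creep '{"delta_pos":[[-0.0395,0,0],[0,0,0.04],[0,0,0.04],[0,0,0.04],[0,0,0.04],[0,0,0.02],[0,0,0.011],[0,0,0],[0,0,0]],"twist":[[0,0,0],[0,0,0],[0,0,0],[0,0,0],[0,0,0],[0,0,0],[0,0,0],[0,0,0],[0,0,0]]}' 0.85 && python3 -m creep '{"delta_pos":[[0,0,0],[0,0,0],[0,0,0],[0,0,0],[0,0,0],[0,0,0],[0,0,0],[0,0,0]],"twist":[[0,0,0],[0,0,0],[0,0,0],[0,0,0],[0,0,0],[0,0,0],[0,0,0],[0,0,0]]}' 0.35 && python3 -m creep '{"delta_pos":[[0,0,-0.03],[0,0,-0.04],[0,0,-0.04],[0.006,0.0328,-0.03],[0.006,0.0328,0],[0.006,0.0328,0],[0.006,0.0328,0],[0.006,0.0328,0],[0,0,0],[0,0,0]],"twist":[[0,0,0],[0,0,0],[0,0,0],[0,0,0],[0,0,0],[0,0,0],[0,0,0],[0,0,0],[0,0,0],[0,0,0]]}'; cat >> h.py <<'E'
def held(tag=None):
    "cover in hand, tool vertical: front top edge -> centre; jig centre from known wrist bias"
    p,d,K,E=grab("wrist",tag);W=cloud(d,K,E);o=get_obs();t=o["ee_pos"];m=R.from_rotvec(o['orientation']).as_matrix();ex=m[:2,0]/np.linalg.norm(m[:2,0]);ey=np.array([-ex[1],ex[0]])
    P=W[200:320,270:390].reshape(-1,3);P=P[(P[:,2]>t[2]+8)&(P[:,2]<t[2]+30)]
    z=np.median(P[:,2]);P=P[abs(P[:,2]-z)<4];a=(P[:,:2]-t[:2])@ex;b=(P[:,:2]-t[:2])@ey
    f=np.percentile(a,99.5);c=t[:2]+ex*(f-30)+ey*(np.percentile(b,1)+np.percentile(b,99))/2
    print("tcp",t.round(1),"yaw %.1f"%np.degrees(np.arctan2(ex[1],ex[0])),"top z %.1f"%z,"front %.1f"%f,"cover centre",c.round(1),"width",o["width"].round(1));return c,ex,ey
def to(c,ex,ey,T): d=np.array(T)-c;print("tool dx %.1f dy %.1f"%(d@ex,-d@ey))
E
python3 -c "
from h import *
to(*held('w10'),(521.2,-215.9))"
```

```text
t: 26.58
ee_pos: [505.7, -50.5, 8.5]
orientation: [-3.138, 0.142, 0.001]
ft_force: [0.4, -0.1, 0.2]
width: 74.9
grasp_force: 0.0
t: 27.25
ee_pos: [505.8, -50.5, 9.1]
orientation: [3.138, -0.142, 0.002]
ft_force: [-1.0, 0.1, 7.5]
width: 43.6
grasp_force: 30.0
t: 28.08
ee_pos: [520.0, -215.5, 146.1]
orientation: [-3.138, 0.147, 0.0]
ft_force: [0.3, -0.5, -1.0]
width: 43.7
grasp_force: 30.0Traceback (most recent call last):
  File "<string>", line 3, in <module>
    to(*held('w10'),(521.2,-215.9))
        ~~~~^^^^^^^
  File "h.py", line 48, in held
    print("tcp",t.round(1),"yaw %.1f"%np.degrees(np.arctan2(ex[1],ex[0])),"top z %.1f"%z,"front %.1f"%f,"cover centre",c.round(1),"width",o["width"].round(1));return c,ex,ey
                                                                                                                                          ^^^^^^^^^^^^^^^^
AttributeError: 'float' object has no attribute 'round'
```

```bash
sed -i 's/o\["width"\].round(1)/round(o["width"],1)/' h.py; python3 -c "
from h import *
to(*held('w10'),(521.2,-215.9))
print(get_obs()['ft_force'])"
```

```text
tcp [ 519.6 -213.4  145.9] yaw -5.2 top z 163.5 front 29.1 cover centre [ 518.7 -213.5] width 44.0
tool dx 2.7 dy 2.1
[-0.69904128  0.49640568 -0.99437382]
```

```bash
python3 -m creep '{"delta_pos":[[0.0025,0.0022,0.02],[0,0,0.035],[0,0,0.035],[0,0,0.025],[0,0,0.010],[0,0,0],[0,0,0]],"twist":[[0,0,0],[0,0,0],[0,0,0],[0,0,0],[0,0,0],[0,0,0],[0,0,0]]}' && python3 -m creep '{"delta_pos":[[0,0,0.002],[0,0,0.002],[0,0,0.002],[0,0,0.002],[0,0,0.001],[0,0,0],[0,0,0]],"twist":[[0,0,0],[0,0,0],[0,0,0],[0,0,0],[0,0,0],[0,0,0],[0,0,0]]}'
```

```text
t: 28.77
ee_pos: [522.7, -215.7, 21.6]
orientation: [-3.138, 0.14, 0.001]
ft_force: [-0.3, -0.9, 0.4]
width: 43.7
grasp_force: 30.0
t: 29.35
ee_pos: [522.5, -216.6, 12.3]
orientation: [-3.138, 0.142, 0.0]
ft_force: [0.0, 0.5, -1.3]
width: 43.6
grasp_force: 30.0
```

```bash
python3 -m creep '{"delta_pos":[[0,0,0],[0,0,0],[0,0,0],[0,0,0],[0,0,-0.03],[0,0,-0.04],[0,0,-0.04],[0,0,-0.04],[0,0,-0.03],[0,0,0],[0,0,0]],"twist":[[0,0,0],[0,0,0],[0,0,0],[0,0,0],[0,0,0],[0,0,0],[0,0,0],[0,0,0],[0,0,0],[0,0,0],[0,0,0]]}' 0.65; python3 -c "
from h import *
jig()
p,d,K,E=grab('top');W=cloud(d,K,E);X,Y,Z=W[...,0],W[...,1],W[...,2]
show(rects(((X>395)&(X<725)&(Y>-118)&(Y<172)&(Z>16)&(Z<40)),27,K,E))"
```

```text
t: 30.27
ee_pos: [523.6, -217.0, 194.3]
orientation: [3.137, -0.142, 0.006]
ft_force: [-0.7, -0.9, -0.1]
width: 57.0
grasp_force: 0.0
  xy 522.5 -215.9 size 60.7 43.9 longaxis -5.2 deg px 327 219
  xy 605.0 -223.0 size 59.2 44.0 longaxis -5.2 deg px 326 117
  mean z 27.8 tilt 0.260
  mean z 28.3 tilt 0.106
tcp [ 522.4 -216.5  192.4]
  xy 482.9 88.5 size 60.4 43.9 longaxis -80.3 deg px 270 315
  xy 642.2 86.2 size 59.8 45.8 longaxis -66.5 deg px 272 231
```

Both covers in the jig are in place. The top camera shows c and d unmoved. Going to d (483,88.5), turning the tool to yaw 99.6°.

```bash
python3 -m creep '{"delta_pos":[[-0.00835,-0.03746,0],[-0.00835,-0.03746,0],[-0.00835,-0.03746,0],[-0.00835,-0.03746,0],[-0.00835,-0.03746,0],[-0.00835,-0.03746,0],[-0.00835,-0.03746,0],[-0.00835,-0.03746,0]],"twist":[[0,0,0],[0,0,0],[0,0,0],[0,0,0],[0,0,0],[0,0,0],[0,0,0],[0,0,0]]}' 1 && python3 -m creep '{"delta_pos":[[0,0,0],[0,0,0],[0,0,0],[0,0,0],[0,0,0],[0,0,0],[0,0,0],[0,0,0],[0,0,0],[0,0,0],[0,0,0],[0,0,0],[0,0,0],[0,0,0],[0,0,0],[0,0,0],[0,0,0]],"twist":[[0,0,-6.99],[0,0,-6.99],[0,0,-6.99],[0,0,-6.99],[0,0,-6.99],[0,0,-6.99],[0,0,-6.99],[0,0,-6.99],[0,0,-6.99],[0,0,-6.99],[0,0,-6.99],[0,0,-6.99],[0,0,-6.99],[0,0,-6.99],[0,0,-6.99],[0,0,0],[0,0,0]]}'; python3 -c "
from h import *
look('w11')"
```

```text
t: 31.03
ee_pos: [481.1, 89.5, 190.2]
orientation: [3.138, -0.142, -0.006]
ft_force: [1.0, 0.2, -0.1]
width: 87.9
grasp_force: 0.0
t: 32.45
ee_pos: [482.1, 87.8, 190.7]
orientation: [-2.029, -2.395, 0.004]
ft_force: [-0.2, 0.1, -0.5]
width: 87.7
grasp_force: 0.0
z 27
  xy 641.3 86.3 size 62.0 46.4 longaxis -66.3 deg px 512 250
  xy 482.4 88.3 size 60.1 43.9 longaxis -80.4 deg px 329 218
z 63
tcp [482.3  87.8 191. ] yaw 99.4 toolz [-0.002 -0.    -1.   ] q [ 0.16  0.27  1.95 -0.    0.93 -0.01]
```

View pics/w11.png

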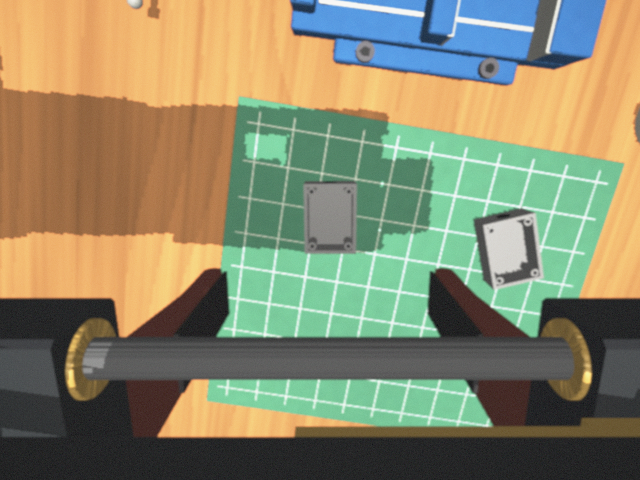

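d is rim up directly below the tool at (329,218), and c at (510,248). I descend, tilt 25° along d's length, go down beside it and grip.

```bash
python3 -m creep '{"delta_pos":[[0.003,0,0.03],[0,0,0.04],[0,0,0.04],[0,0,0.03],[0,0,0],[0,0,0],[0,0,0],[0,0,0],[-0.0075,0,0.016],[-0.0055,0,0.0118],[-0.0032,0,0.0068],[0,0,0],[0,0,0]],"twist":[[0,0,0],[0,0,0],[0,0,0],[0,0,0],[0,6.25,0],[0,6.25,0],[0,6.25,0],[0,6.25,0],[0,0,0],[0,0,0],[0,0,0],[0,0,0],[0,0,0]]}' 1; python3 -c "
from h import *
o=get_obs();print(o['ee_pos'].round(1),R.from_rotvec(o['orientation']).as_matrix().round(3)[:,2],o['qpos'].round(2))"
```

```text
t: 33.58
ee_pos: [481.3, 89.7, 13.3]
orientation: [-1.811, -2.142, -0.366]
ft_force: [0.2, -0.7, 0.2]
width: 87.8
grasp_force: 0.0
[481.3  89.7  13.3] [-0.071  0.388 -0.919] [-0.08  0.65  1.99  0.62  0.71 -0.77]
```

```bash
python3 -m creep '{"delta_pos":[[-0.0015,0,0.0032],[0,0,0],[0,0,0],[0,0,0],[0,0,0],[0,0,0],[0,0,0],[0,0,0],[0,0,0],[0,0,0]],"twist":[[0,0,0],[0,0,0],[0,0,0],[0,0,0],[0,0,0],[0,0,0],[0,0,0],[0,0,0],[0,0,0],[0,0,0]]}' 0.3; python3 -c "
from h import *
o=get_obs();print(o['ee_pos'].round(1),R.from_rotvec(o['orientation']).as_matrix().round(3)[:,2],o['qpos'].round(2))"
```

```text
t: 34.42
ee_pos: [481.9, 89.4, 10.2]
orientation: [-1.811, -2.144, -0.368]
ft_force: [-0.2, 0.6, 3.1]
width: 43.9
grasp_force: 30.0
[481.9  89.4  10.2] [-0.07   0.388 -0.919] [-0.08  0.66  1.99  0.63  0.71 -0.78]
```

```bash
python3 -m creep '{"delta_pos":[[0.0144,0,-0.0337],[0.0144,0,-0.0337],[0.0144,0,-0.0337],[0,0,0],[0,0,0],[0,0,0],[0,0,0],[0,0,0],[0,0,0]],"twist":[[0,0,0],[0,0,0],[0,0,0],[0,-5.8,0],[0,-5.8,0],[0,-5.8,0],[0,-5.8,0],[0,0,0],[0,0,0]]}' && python3 -m creep '{"delta_pos":[[0,0,0],[0,0,0],[0,0,0],[0,0,0],[0,0,0],[0,0,0],[0,0,0],[0,0,0],[0,0,0],[0,0,0],[0,0,0],[0,0,0],[0,0,0],[0,0,0],[0,0,0],[0.0077,0.0344,0],[0.0077,0.0344,0],[0.0077,0.0344,0],[0.0077,0.0344,0]],"twist":[[0,0,6.98],[0,0,6.98],[0,0,6.98],[0,0,6.98],[0,0,6.98],[0,0,6.98],[0,0,6.98],[0,0,6.98],[0,0,6.98],[0,0,6.98],[0,0,6.98],[0,0,6.98],[0,0,6.98],[0,0,6.98],[0,0,6.98],[0,0,0],[0,0,0],[0,0,0],[0,0,0]]}' && python3 -m creep '{"delta_pos":[[0,0,0],[0,0,0],[0,0,0],[0,0,0],[0,0,0],[0,0,0],[0,0,0],[0,0,0],[0,0,0],[0,0,0],[0,0,0],[0,0,0]],"twist":[[0,-6.68,0],[0,-6.68,0],[0,-6.68,0],[0,-6.68,0],[0,-6.68,0],[0,-6.68,0],[0,-6.68,0],[0,-6.68,0],[0,-6.68,0],[0,-6.68,0],[0,0,0],[0,0,0]]}' ; python3 -c "
from h import *
o=get_obs();m=R.from_rotvec(o['orientation']).as_matrix();print(o['ee_pos'].round(1),m.round(3).tolist(),o['qpos'].round(2))
p,d,K,E=grab('scene');cv2.imwrite('pics/s12.png',p[130:280,230:430,::-1].repeat(3,0).repeat(3,1))"
```

```text
t: 35.17
ee_pos: [481.6, 90.6, 120.0]
orientation: [-2.019, -2.401, 0.003]
ft_force: [0.9, -0.5, -0.2]
width: 44.2
grasp_force: 30.0
t: 36.75
ee_pos: [500.3, -52.5, 119.5]
orientation: [-3.136, 0.138, 0.008]
ft_force: [1.0, -0.1, -0.2]
width: 43.8
grasp_force: 30.0
t: 37.75
ee_pos: [499.9, -51.0, 117.2]
orientation: [-2.571, 0.113, 1.707]
ft_force: [0.3, 0.7, -0.3]
width: 43.7
grasp_force: 30.0
[499.9 -51.  117.2] [[0.387, -0.09, -0.918], [-0.031, -0.996, 0.085], [-0.922, -0.004, -0.388]] [-0.11  1.    1.29 -0.02  2.02  1.55]
```

View pics/s12.png

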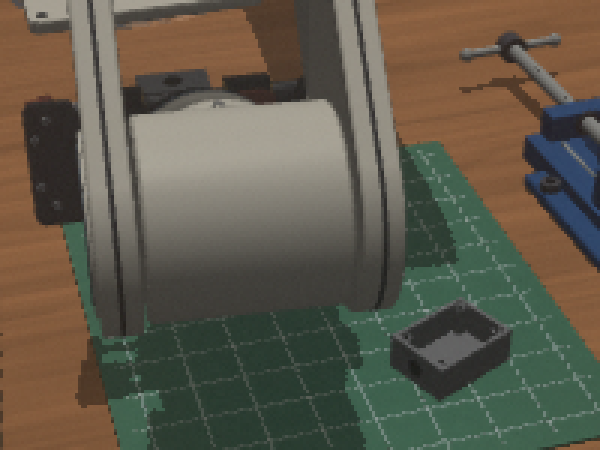

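Tilted 67°, with the cover held and now upright. The scene view shows c untouched at (450,345) and nothing else in the way. Lowering.

```bash
python3 -m creep '{"delta_pos":[[0.0231,0,0.0097],[0.0231,0,0.0097],[0.0166,0,0.007],[0.0092,0,0.0039],[0,0,0],[0,0,0]],"twist":[[0,0,0],[0,0,0],[0,0,0],[0,0,0],[0,0,0],[0,0,0]]}' && python3 -m creep '{"delta_pos":[[0.0018,0,0.0008],[0.0009,0,0.0004],[0.0009,0,0.0004],[0,0,0],[0,0,0]],"twist":[[0,0,0],[0,0,0],[0,0,0],[0,0,0],[0,0,0]]}'
```

```text
t: 38.3
ee_pos: [501.5, -50.7, 43.2]
orientation: [-2.579, 0.114, 1.703]
ft_force: [0.5, 0.6, -0.2]
width: 44.0
grasp_force: 30.0
t: 38.72
ee_pos: [501.1, -50.5, 38.2]
orientation: [-2.578, 0.113, 1.706]
ft_force: [-0.1, 0.5, -1.0]
width: 43.7
grasp_force: 30.0
```

```bash
python3 -m creep '{"delta_pos":[[0.0018,0,0.0008],[0.0018,0,0.0008],[0.0009,0,0.0004],[0,0,0],[0,0,0]],"twist":[[0,0,0],[0,0,0],[0,0,0],[0,0,0],[0,0,0]]}' && python3 -m creep '{"delta_pos":[[0.0009,0,0.0004],[0.0005,0,0.0002],[0,0,0],[0,0,0]],"twist":[[0,0,0],[0,0,0],[0,0,0],[0,0,0]]}'
```

```text
t: 39.13
ee_pos: [500.8, -50.6, 32.8]
orientation: [-2.578, 0.114, 1.707]
ft_force: [0.1, 0.6, 0.1]
width: 43.6
grasp_force: 30.0
t: 39.47
ee_pos: [500.9, -50.5, 31.5]
orientation: [-2.578, 0.114, 1.707]
ft_force: [0.3, 0.4, -0.9]
width: 43.5
grasp_force: 30.0
```

```bash
python3 -m creep '{"delta_pos":[[0.0009,0,0.0004],[0,0,0],[0,0,0]],"twist":[[0,0,0],[0,0,0],[0,0,0]]}' && python3 -m creep '{"delta_pos":[[0,0,0],[0,0,0],[0,0,0],[0,0,0],[0,0,0],[0,0,0],[0,0,-0.015],[0,0,-0.03],[0,0,-0.035],[-0.0277,0,-0.0116],[-0.0323,0,-0.0136],[-0.0323,0,-0.0136]],"twist":[[0,0,0],[0,0,0],[0,0,0],[0,0,0],[0,0,0],[0,0,0],[0,0,0],[0,0,0],[0,0,0],[0,0,0],[0,0,0],[0,0,0]]}' 1 && python3 -m creep '{"delta_pos":[[0,0,0],[0,0,0],[0,0,0],[0,0,0],[0,0,0],[0,0,0],[0,0,0],[0,0,0],[0,0,0],[0,0,0],[-0.035,0,-0.03],[-0.035,0,0],[0,0,0],[0,0,0]],"twist":[[0,6.7,0],[0,6.7,0],[0,6.7,0],[0,6.7,0],[0,6.7,0],[0,6.7,0],[0,6.7,0],[0,6.7,0],[0,6.7,0],[0,6.7,0],[0,0,0],[0,0,0],[0,0,0],[0,0,0]]}'; python3 -c "
from h import *
look('w13')"
```

```text
t: 39.72
ee_pos: [500.9, -50.6, 31.2]
orientation: [-2.577, 0.114, 1.708]
ft_force: [0.6, -0.2, 5.8]
width: 43.7
grasp_force: 30.0
t: 40.72
ee_pos: [573.7, -56.8, 162.0]
orientation: [-2.576, 0.113, 1.709]
ft_force: [0.1, 0.1, -0.4]
width: 87.8
grasp_force: 0.0
t: 41.88
ee_pos: [506.1, -50.9, 189.6]
orientation: [3.138, -0.138, -0.0]
ft_force: [0.2, 0.4, 0.3]
width: 87.7
grasp_force: 0.0
z 27
  xy 642.7 84.8 size 61.5 46.2 longaxis -66.4 deg px 135 58
z 63
  xy 506.5 -50.6 size 43.6 25.3 longaxis 84.9 deg px 328 228
tcp [507.8 -51.1 189.6] yaw -5.0 toolz [ 0.001 -0.001 -1.   ] q [-0.12  0.3   1.91 -0.    0.93  1.54]
```

d stands on its end at (506.5,-50.6), directly under the tool. Gripping near the top, lifting, tilting 63°, lowering.

```bash
python3 -m creep '{"delta_pos":[[-0.001,0,0.03],[0,0,0.04],[0,0,0.04],[0,0,0.03],[0,0,0.0125],[0,0,0],[0,0,0]],"twist":[[0,0,0],[0,0,0],[0,0,0],[0,0,0],[0,0,0],[0,0,0],[0,0,0]]}' 1 && python3 -m creep '{"delta_pos":[[0,0,0],[0,0,0],[0,0,0],[0,0,0],[0,0,0],[0,0,0],[0,0,0],[0,0,0],[0,0,0]],"twist":[[0,0,0],[0,0,0],[0,0,0],[0,0,0],[0,0,0],[0,0,0],[0,0,0],[0,0,0],[0,0,0]]}' 0.3 && python3 -m creep '{"delta_pos":[[0,0,-0.03],[0,0,-0.03],[0,0,0],[0,0,0],[0,0,0],[0,0,0],[0,0,0],[0,0,0],[0,0,0],[0,0,0],[0,0,0],[0.0178,0,0.009],[0.0178,0,0.009],[0.0089,0,0.0045],[0,0,0],[0,0,0]],"twist":[[0,0,0],[0,0,0],[0,-7,0],[0,-7,0],[0,-7,0],[0,-7,0],[0,-7,0],[0,-7,0],[0,-7,0],[0,-7,0],[0,-7,0],[0,0,0],[0,0,0],[0,0,0],[0,0,0],[0,0,0]]}'
```

```text
t: 42.52
ee_pos: [507.1, -51.1, 35.5]
orientation: [3.138, -0.138, -0.003]
ft_force: [0.4, -0.3, 1.0]
width: 87.9
grasp_force: 0.0
t: 43.27
ee_pos: [506.6, -51.1, 36.8]
orientation: [3.138, -0.138, -0.0]
ft_force: [-0.3, 0.0, 4.2]
width: 44.0
grasp_force: 30.0
t: 44.6
ee_pos: [506.4, -51.0, 46.6]
orientation: [-2.637, 0.116, 1.619]
ft_force: [0.0, 0.4, -0.4]
width: 43.6
grasp_force: 30.0
```

```bash
python3 -m creep '{"delta_pos":[[0.0071,0,0.0036],[0.0045,0,0.0023],[0.0022,0,0.0011],[0,0,0],[0,0,0]],"twist":[[0,0,0],[0,0,0],[0,0,0],[0,0,0],[0,0,0]]}' && python3 -m creep '{"delta_pos":[[0,0,0],[0,0,0],[0,0,0],[0,0,0],[0,0,0],[0,0,-0.02],[0,0,-0.03],[-0.0223,0,-0.0113],[-0.0357,0,-0.0181],[-0.0357,0,-0.0181],[-0.0357,0,-0.0181],[0,0,0],[0,0,0],[0,0,0],[0,0,0],[0,0,0],[0,0,0],[0,0,0],[0,0,0],[0,0,0]],"twist":[[0,0,0],[0,0,0],[0,0,0],[0,0,0],[0,0,0],[0,0,0],[0,0,0],[0,0,0],[0,0,0],[0,0,0],[0,0,0],[0,7,0],[0,7,0],[0,7,0],[0,7,0],[0,7,0],[0,7,0],[0,7,0],[0,7,0],[0,7,0]]}' 1;python3 -m creep '{"delta_pos":[[0,0,0],[0,0,0]],"twist":[[0,0,0],[0,0,0]]}' ;python3 -c "
from h import *
look('w14')"
```

```text
t: 45.02
ee_pos: [506.8, -51.1, 31.4]
orientation: [-2.638, 0.116, 1.617]
ft_force: [-0.4, 0.1, -0.2]
width: 44.1
grasp_force: 30.0
t: 46.68
ee_pos: [551.3, -54.9, 200.3]
orientation: [3.137, -0.138, 0.012]
ft_force: [0.6, -0.1, 0.0]
width: 87.7
grasp_force: 0.0
t: 46.85
ee_pos: [549.5, -54.7, 199.7]
orientation: [3.138, -0.138, -0.004]
ft_force: [0.4, -0.1, -0.1]
width: 87.8
grasp_force: 0.0
z 27
  xy 512.9 -50.8 size 61.2 43.9 longaxis -4.8 deg px 327 256
  xy 643.3 84.8 size 62.0 45.2 longaxis -66.3 deg px 147 117
z 63
tcp [551.  -54.9 199.7] yaw -5.0 toolz [-0.002 -0.001 -1.   ] q [-0.12  0.35  1.81 -0.    0.99  1.54]
```

View pics/w14.png

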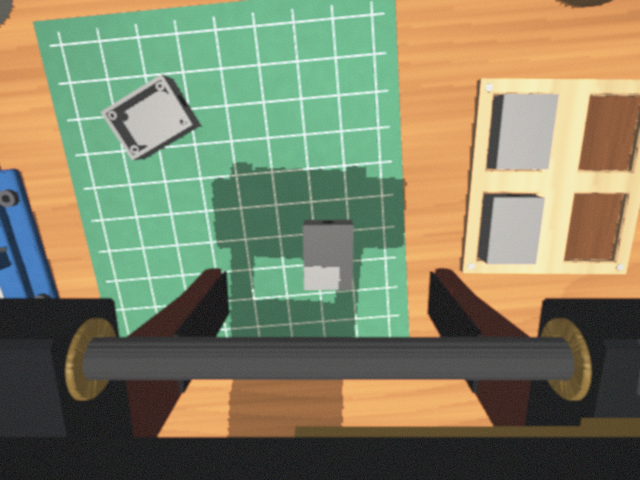

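d is rim down at (328,256), i.e. (512.7,-50.8), and both seated covers look right at (525,130) and (512,230). Picking d and taking it to the near-right pocket at (513.6,-297.5).

```bash
python3 -m creep '{"delta_pos":[[-0.0384,-0.0007,0],[0,0,0.04],[0,0,0.04],[0,0,0.04],[0,0,0.04],[0,0,0.02],[0,0,0.0112],[0,0,0],[0,0,0]],"twist":[[0,0,0.2],[0,0,0],[0,0,0],[0,0,0],[0,0,0],[0,0,0],[0,0,0],[0,0,0],[0,0,0]]}' 0.85 && python3 -m creep '{"delta_pos":[[0,0,0],[0,0,0],[0,0,0],[0,0,0],[0,0,0],[0,0,0],[0,0,0],[0,0,0]],"twist":[[0,0,0],[0,0,0],[0,0,0],[0,0,0],[0,0,0],[0,0,0],[0,0,0],[0,0,0]]}' 0.35 && python3 -m creep '{"delta_pos":[[0,0,-0.03],[0,0,-0.04],[0,0,-0.04],[0.0033,0.035,-0.03],[0.0033,0.035,0],[0.0033,0.035,0],[0.0033,0.035,0],[0.0033,0.035,0],[0.0033,0.035,0],[0.0033,0.035,0],[0,0,0],[0,0,0]],"twist":[[0,0,0.1],[0,0,0],[0,0,0],[0,0,0],[0,0,0],[0,0,0],[0,0,0],[0,0,0],[0,0,0],[0,0,0],[0,0,0],[0,0,0]]}'; python3 -c "
from h import *
to(*held(),(513.6,-297.5))"
```

```text
t: 47.65
ee_pos: [513.7, -51.0, 7.1]
orientation: [3.138, -0.143, -0.003]
ft_force: [-1.1, -0.5, -0.6]
width: 74.6
grasp_force: 0.0
t: 48.32
ee_pos: [512.9, -50.9, 8.3]
orientation: [3.138, -0.143, 0.001]
ft_force: [-0.8, 0.3, 7.1]
width: 44.0
grasp_force: 30.0
t: 49.32
ee_pos: [512.3, -294.8, 144.7]
orientation: [3.138, -0.151, -0.001]
ft_force: [-0.6, 0.5, -1.3]
width: 43.7
grasp_force: 30.0
tcp [ 512.2 -293.4  144.5] yaw -5.4 top z 162.9 front 29.2 cover centre [ 511.4 -294.2] width 44.2
tool dx 2.5 dy 3.1
```

```bash
python3 -m creep '{"delta_pos":[[0.0018,0.003,0.02],[0,0,0.035],[0,0,0.035],[0,0,0.025],[0,0,0.010],[0,0,0],[0,0,0]],"twist":[[0,0,0],[0,0,0],[0,0,0],[0,0,0],[0,0,0],[0,0,0],[0,0,0]]}' && python3 -m creep '{"delta_pos":[[0,0,0.002],[0,0,0.002],[0,0,0.002],[0,0,0.002],[0,0,0],[0,0,0]],"twist":[[0,0,0],[0,0,0],[0,0,0],[0,0,0],[0,0,0],[0,0,0]]}'
```

```text
t: 49.95
ee_pos: [514.6, -295.8, 20.3]
orientation: [3.138, -0.144, -0.001]
ft_force: [0.9, -0.3, 0.2]
width: 44.0
grasp_force: 30.0
t: 50.45
ee_pos: [514.4, -296.8, 12.1]
orientation: [3.137, -0.146, -0.0]
ft_force: [-0.4, -0.1, -0.2]
width: 43.6
grasp_force: 30.0
```

```bash
sed -i 's/print("  mean z.*$/pass/; s/A=np.c_.*;s=.*;pass/print("  median z %.1f 5-95%% %s"%(np.median(Z[m]),np.percentile(Z[m],[5,95]).round(1)))/' h.py; python3 -m creep '{"delta_pos":[[0,0,0.001],[0,0,0],[0,0,0],[0,0,0],[0,0,0],[0,0,-0.03],[0,0,-0.04],[0,0,-0.04],[0,0,-0.04],[0,0,-0.03],[0,0,0],[0,0,0]],"twist":[[0,0,0],[0,0,0],[0,0,0],[0,0,0],[0,0,0],[0,0,0],[0,0,0],[0,0,0],[0,0,0],[0,0,0],[0,0,0],[0,0,0]]}' 0.65; python3 -c "
from h import *
jig('w15')
p,d,K,E=grab('top');W=cloud(d,K,E);X,Y,Z=W[...,0],W[...,1],W[...,2]
show(rects(((X>395)&(X<725)&(Y>-118)&(Y<172)&(Z>16)&(Z<40)),27,K,E))"
```

```text
t: 51.45
ee_pos: [515.4, -297.2, 193.1]
orientation: [3.135, -0.146, 0.006]
ft_force: [0.2, -0.3, -0.2]
width: 57.4
grasp_force: 0.0
  xy 514.4 -295.9 size 60.8 43.5 longaxis -4.5 deg px 327 219
  xy 522.0 -216.7 size 60.4 45.4 longaxis -5.4 deg px 233 219
  xy 604.9 -223.8 size 58.9 45.5 longaxis -5.3 deg px 226 116
  median z 26.6 5-95% [25.4 27.9]
  median z 26.6 5-95% [25.4 27.8]
  median z 26.7 5-95% [25.4 28. ]
tcp [ 514.3 -296.5  191.2]
  xy 642.2 86.2 size 59.8 45.8 longaxis -66.5 deg px 272 231
```

All three covers are seated flat (tops at 26.6). Now c at (642.3,86), tool yaw 113.6°.

```bash
python3 -m creep '{"delta_pos":[[0.0091,-0.0393,0],[0.0091,-0.0393,0],[0.0091,-0.0393,0],[0.0091,-0.0393,0],[0.0091,-0.0393,0],[0.0091,-0.0393,0],[0.0091,-0.0393,0],[0.0091,-0.0393,0],[0.0091,-0.0393,0],[0.0091,-0.0393,0]],"twist":[[0,0,0],[0,0,0],[0,0,0],[0,0,0],[0,0,0],[0,0,0],[0,0,0],[0,0,0],[0,0,0],[0,0,0]]}' 1 && python3 -m creep '{"delta_pos":[[0,0,0],[0,0,0],[0,0,0],[0,0,0],[0,0,0],[0,0,0],[0,0,0],[0,0,0],[0,0,0],[0,0,0],[0,0,0],[0,0,0],[0,0,0],[0,0,0],[0,0,0],[0,0,0],[0,0,0],[0,0,0],[0,0,0]],"twist":[[0,0,-7],[0,0,-7],[0,0,-7],[0,0,-7],[0,0,-7],[0,0,-7],[0,0,-7],[0,0,-7],[0,0,-7],[0,0,-7],[0,0,-7],[0,0,-7],[0,0,-7],[0,0,-7],[0,0,-7],[0,0,-7],[0,0,-7],[0,0,0],[0,0,0]]}'; python3 -c "
from h import *
look()"
```

```text
t: 52.38
ee_pos: [640.4, 88.2, 187.9]
orientation: [3.137, -0.146, -0.007]
ft_force: [1.1, -0.6, 0.3]
width: 88.2
grasp_force: 0.0
t: 53.97
ee_pos: [640.5, 86.2, 188.6]
orientation: [-1.722, -2.625, 0.005]
ft_force: [0.1, -0.2, -0.0]
width: 87.7
grasp_force: 0.0
z 27
  xy 642.6 86.4 size 59.8 43.9 longaxis -66.5 deg px 331 220
z 63
tcp [640.7  86.2 189. ] yaw 113.5 toolz [-0.003 -0.001 -1.   ] q [ 0.12  0.49  1.6  -0.    1.05 -0.29]
```

```bash
python3 -m creep '{"delta_pos":[[0.0024,0.0018,0.03],[0,0,0.04],[0,0,0.04],[0,0,0.028],[0,0,0],[0,0,0],[0,0,0],[0,0,0],[0,0,0],[0,0,0],[-0.0075,0,0.016],[-0.0055,0,0.0118],[-0.0032,0,0.0068],[0,0,0],[0,0,0]],"twist":[[0,0,0],[0,0,0],[0,0,0],[0,0,0],[0,5,0],[0,5,0],[0,5,0],[0,5,0],[0,5,0],[0,0,0],[0,0,0],[0,0,0],[0,0,0],[0,0,0],[0,0,0]]}' 1; python3 -c "
from h import *
o=get_obs();print(o['ee_pos'].round(1),R.from_rotvec(o['orientation']).as_matrix().round(3)[:,2],o['qpos'].round(2))"
```

```text
t: 55.27
ee_pos: [641.4, 89.7, 14.0]
orientation: [-1.508, -2.308, -0.331]
ft_force: [0.8, -0.0, 0.2]
width: 88.0
grasp_force: 0.0
[641.4  89.7  14. ] [-0.172  0.386 -0.907] [-0.06  0.82  1.55  0.45  1.03 -0.76]
```

```bash
python3 -m creep '{"delta_pos":[[-0.0018,0,0.0039],[0,0,0],[0,0,0],[0,0,0],[0,0,0],[0,0,0],[0,0,0],[0,0,0],[0,0,0],[0,0,0]],"twist":[[0,0,0],[0,0,0],[0,0,0],[0,0,0],[0,0,0],[0,0,0],[0,0,0],[0,0,0],[0,0,0],[0,0,0]]}' 0.3; python3 -m creep '{"delta_pos":[[0.0140,0,-0.0302],[0.0140,0,-0.0302],[0.0140,0,-0.0302],[0,0,0],[0,0,0],[0,0,0],[0,0,0],[0,0,0],[0,0,0],[0,0,0]],"twist":[[0,0,0],[0,0,0],[0,0,0],[0,-5,0],[0,-5,0],[0,-5,0],[0,-5,0],[0,-5,0],[0,0,0],[0,0,0]]}'; python3 -c "
from h import *
o=get_obs();print(o['ee_pos'].round(1),R.from_rotvec(o['orientation']).as_matrix().round(3),o['qpos'].round(2))"
```

```text
t: 56.1
ee_pos: [642.2, 89.0, 10.3]
orientation: [-1.508, -2.308, -0.333]
ft_force: [0.7, -0.7, 2.2]
width: 43.9
grasp_force: 30.0
t: 56.93
ee_pos: [641.6, 90.2, 110.1]
orientation: [-1.714, -2.63, -0.0]
ft_force: [0.1, -0.3, -0.2]
width: 44.1
grasp_force: 30.0
[641.6  90.2 110.1] [[-0.404  0.915 -0.002]
 [ 0.915  0.404  0.001]
 [ 0.002 -0.001 -1.   ]] [ 0.12  0.59  1.64  0.    0.91 -0.3 ]
```

```bash
python3 -m creep '{"delta_pos":[[0,0,0],[0,0,0],[0,0,0],[0,0,0],[0,0,0],[0,0,0],[0,0,0],[0,0,0],[0,0,0],[0,0,0],[0,0,0],[0,0,0],[0,0,0],[0,0,0],[0,0,0],[0,0,0],[0,0,0],[0,0,0]],"twist":[[0,0,7],[0,0,7],[0,0,7],[0,0,7],[0,0,7],[0,0,7],[0,0,7],[0,0,7],[0,0,7],[0,0,7],[0,0,7],[0,0,7],[0,0,7],[0,0,7],[0,0,7],[0,0,7],[0,0,7],[0,0,0]]}' && python3 -m creep '{"delta_pos":[[-0.0236,0.0303,0],[-0.0236,0.0303,0],[-0.0236,0.0303,0],[-0.0236,0.0303,0],[-0.0236,0.0303,0],[0,0,0],[0,0,0],[0,0,0],[0,0,0],[0,0,0],[0,0,0],[0,0,0],[0,0,0],[0,0,0],[0,0,0],[0,0,0],[0,0,0]],"twist":[[0,0,0],[0,0,0],[0,0,0],[0,0,0],[0,0,0],[0,-6.5,0],[0,-6.5,0],[0,-6.5,0],[0,-6.5,0],[0,-6.5,0],[0,-6.5,0],[0,-6.5,0],[0,-6.5,0],[0,-6.5,0],[0,-6.5,0],[0,0,0],[0,0,0]]}' && python3 -m creep '{"delta_pos":[[0.0227,0,0.0106],[0.0227,0,0.0106],[0.0136,0,0.0063],[0.0027,0,0.0013],[0,0,0],[0,0,0]],"twist":[[0,0,0],[0,0,0],[0,0,0],[0,0,0],[0,0,0],[0,0,0]]}'; python3 -c "
from h import *
o=get_obs();print(o['ee_pos'].round(1),R.from_rotvec(o['orientation']).as_matrix().round(3),o['qpos'].round(2))"
```

```text
t: 58.43
ee_pos: [642.4, 87.8, 109.6]
orientation: [-3.137, 0.155, 0.003]
ft_force: [0.9, -0.7, 0.1]
width: 43.5
grasp_force: 30.0
t: 59.85
ee_pos: [510.2, -51.3, 107.7]
orientation: [-2.601, 0.118, 1.66]
ft_force: [0.1, -0.3, -0.2]
width: 43.9
grasp_force: 30.0
t: 60.35
ee_pos: [511.2, -51.1, 43.4]
orientation: [-2.607, 0.121, 1.658]
ft_force: [0.1, -0.4, -0.2]
width: 43.9
grasp_force: 30.0
[511.2 -51.1  43.4] [[ 0.422 -0.093 -0.902]
 [-0.039 -0.996  0.084]
 [-0.906 -0.    -0.424]] [-0.11  1.1   1.25 -0.02  1.93  1.56]
```

```bash
python3 -m creep '{"delta_pos":[[0.0045,0,0.0021],[0.0027,0,0.0013],[0.0018,0,0.0008],[0,0,0],[0,0,0]],"twist":[[0,0,0],[0,0,0],[0,0,0],[0,0,0],[0,0,0]]}' && python3 -m creep '{"delta_pos":[[0.0009,0,0.0004],[0.0009,0,0.0004],[0,0,0],[0,0,0]],"twist":[[0,0,0],[0,0,0],[0,0,0],[0,0,0]]}'
```

```text
t: 60.77
ee_pos: [510.6, -51.0, 32.1]
orientation: [-2.606, 0.122, 1.661]
ft_force: [-0.1, -0.1, 0.0]
width: 43.8
grasp_force: 30.0
t: 61.1
ee_pos: [510.6, -51.0, 30.1]
orientation: [-2.606, 0.122, 1.661]
ft_force: [0.1, -0.2, -0.2]
width: 43.7
grasp_force: 30.0
```

```bash
python3 -m creep '{"delta_pos":[[0.0007,0,0.0003],[0,0,0],[0,0,0]],"twist":[[0,0,0],[0,0,0],[0,0,0]]}' && python3 -m creep '{"delta_pos":[[0,0,0],[0,0,0],[0,0,0],[0,0,0],[0,0,0],[0,0,0],[0,0,-0.015],[0,0,-0.03],[0,0,-0.035],[-0.0272,0,-0.0127],[-0.0317,0,-0.0148],[-0.0317,0,-0.0148]],"twist":[[0,0,0],[0,0,0],[0,0,0],[0,0,0],[0,0,0],[0,0,0],[0,0,0],[0,0,0],[0,0,0],[0,0,0],[0,0,0],[0,0,0]]}' 1 && python3 -m creep '{"delta_pos":[[0,0,0],[0,0,0],[0,0,0],[0,0,0],[0,0,0],[0,0,0],[0,0,0],[0,0,0],[0,0,0],[0,0,0],[-0.035,0,-0.025],[-0.033,0,0],[0,0,0],[0,0,0]],"twist":[[0,6.5,0],[0,6.5,0],[0,6.5,0],[0,6.5,0],[0,6.5,0],[0,6.5,0],[0,6.5,0],[0,6.5,0],[0,6.5,0],[0,6.5,0],[0,0,0],[0,0,0],[0,0,0],[0,0,0]]}'; python3 -c "
from h import *
look()"
```

```text
t: 61.35
ee_pos: [510.7, -51.0, 29.4]
orientation: [-2.606, 0.122, 1.661]
ft_force: [-1.3, -0.6, -0.4]
width: 43.8
grasp_force: 30.0
t: 62.35
ee_pos: [582.8, -57.7, 163.4]
orientation: [-2.604, 0.122, 1.663]
ft_force: [0.6, -0.6, 0.5]
width: 88.0
grasp_force: 0.0
t: 63.52
ee_pos: [515.2, -51.3, 188.1]
orientation: [3.137, -0.146, 0.0]
ft_force: [1.8, -0.5, -0.2]
width: 88.1
grasp_force: 0.0
z 27
z 63
  xy 515.9 -50.9 size 43.9 25.2 longaxis 84.6 deg px 328 228
tcp [516.8 -51.5 188. ] yaw -5.3 toolz [ 0.001 -0.001 -1.   ] q [-0.12  0.32  1.89 -0.    0.93  1.54]
```

c stands at (515.9,-50.9), under the tool. Repeating the sequence that worked for d.

```bash
python3 -m creep '{"delta_pos":[[-0.001,0,0.03],[0,0,0.04],[0,0,0.04],[0,0,0.03],[0,0,0.011],[0,0,0],[0,0,0]],"twist":[[0,0,0],[0,0,0],[0,0,0],[0,0,0],[0,0,0],[0,0,0],[0,0,0]]}' 1 && python3 -m creep '{"delta_pos":[[0,0,0],[0,0,0],[0,0,0],[0,0,0],[0,0,0],[0,0,0],[0,0,0],[0,0,0],[0,0,0]],"twist":[[0,0,0],[0,0,0],[0,0,0],[0,0,0],[0,0,0],[0,0,0],[0,0,0],[0,0,0],[0,0,0]]}' 0.3 && python3 -m creep '{"delta_pos":[[0,0,-0.03],[0,0,-0.03],[0,0,0],[0,0,0],[0,0,0],[0,0,0],[0,0,0],[0,0,0],[0,0,0],[0,0,0],[0,0,0],[0.0178,0,0.009],[0.0178,0,0.009],[0.0089,0,0.0045],[0,0,0],[0,0,0]],"twist":[[0,0,0],[0,0,0],[0,-7,0],[0,-7,0],[0,-7,0],[0,-7,0],[0,-7,0],[0,-7,0],[0,-7,0],[0,-7,0],[0,-7,0],[0,0,0],[0,0,0],[0,0,0],[0,0,0],[0,0,0]]}'
```

```text
t: 64.15
ee_pos: [516.3, -51.6, 36.3]
orientation: [3.138, -0.146, -0.001]
ft_force: [0.5, 0.4, -0.5]
width: 87.9
grasp_force: 0.0
t: 64.9
ee_pos: [515.5, -51.5, 36.7]
orientation: [3.137, -0.146, -0.0]
ft_force: [-0.7, -0.8, 5.9]
width: 43.4
grasp_force: 30.0
t: 66.23
ee_pos: [515.2, -51.4, 46.5]
orientation: [-2.634, 0.123, 1.617]
ft_force: [0.5, -0.1, -0.4]
width: 44.1
grasp_force: 30.0
```

```bash
python3 -m creep '{"delta_pos":[[0.0071,0,0.0036],[0.0045,0,0.0023],[0.0022,0,0.0011],[0,0,0],[0,0,0]],"twist":[[0,0,0],[0,0,0],[0,0,0],[0,0,0],[0,0,0]]}' && python3 -m creep '{"delta_pos":[[0,0,0],[0,0,0],[0,0,0],[0,0,0],[0,0,0],[0,0,-0.02],[0,0,-0.03],[-0.0223,0,-0.0113],[-0.0357,0,-0.0181],[-0.0357,0,-0.0181],[-0.0357,0,-0.0181],[0,0,0],[0,0,0],[0,0,0],[0,0,0],[0,0,0],[0,0,0],[0,0,0],[0,0,0],[0,0,0]],"twist":[[0,0,0],[0,0,0],[0,0,0],[0,0,0],[0,0,0],[0,0,0],[0,0,0],[0,0,0],[0,0,0],[0,0,0],[0,0,0],[0,7,0],[0,7,0],[0,7,0],[0,7,0],[0,7,0],[0,7,0],[0,7,0],[0,7,0],[0,7,0]]}' 1;python3 -m creep '{"delta_pos":[[0,0,0],[0,0,0]],"twist":[[0,0,0],[0,0,0]]}' ;python3 -c "
from h import *
look('w16')"
```

```text
t: 66.65
ee_pos: [515.6, -51.5, 31.3]
orientation: [-2.636, 0.123, 1.615]
ft_force: [0.6, -0.1, -0.4]
width: 43.8
grasp_force: 30.0
t: 68.32
ee_pos: [560.1, -55.5, 200.2]
orientation: [3.137, -0.146, 0.012]
ft_force: [-0.6, -0.5, -0.3]
width: 88.0
grasp_force: 0.0
t: 68.48
ee_pos: [558.3, -55.3, 199.7]
orientation: [3.138, -0.146, -0.004]
ft_force: [-0.1, -0.3, -0.6]
width: 87.7
grasp_force: 0.0
z 27
  xy 521.7 -51.4 size 61.0 43.9 longaxis -5.4 deg px 327 256
z 63
tcp [559.8 -55.5 199.6] yaw -5.3 toolz [-0.002 -0.001 -1.   ] q [-0.12  0.36  1.79 -0.    0.99  1.54]
```

```bash
python3 -m creep '{"delta_pos":[[-0.0385,-0.0006,0],[0,0,0.04],[0,0,0.04],[0,0,0.04],[0,0,0.04],[0,0,0.02],[0,0,0.0112],[0,0,0],[0,0,0]],"twist":[[0,0,0],[0,0,0],[0,0,0],[0,0,0],[0,0,0],[0,0,0],[0,0,0],[0,0,0],[0,0,0]]}' 0.85 && python3 -m creep '{"delta_pos":[[0,0,0],[0,0,0],[0,0,0],[0,0,0],[0,0,0],[0,0,0],[0,0,0],[0,0,0]],"twist":[[0,0,0],[0,0,0],[0,0,0],[0,0,0],[0,0,0],[0,0,0],[0,0,0],[0,0,0]]}' 0.35 && python3 -m creep '{"delta_pos":[[0,0,-0.03],[0,0,-0.04],[0,0,-0.04],[0.0141,0.0351,-0.015],[0.0141,0.0351,-0.015],[0.0141,0.0351,0],[0.0141,0.0351,0],[0.0141,0.0351,0],[0.0141,0.0351,0],[0.0141,0.0351,0],[0,0,0],[0,0,0]],"twist":[[0,0,0],[0,0,0],[0,0,0],[0,0,0],[0,0,0],[0,0,0],[0,0,0],[0,0,0],[0,0,0],[0,0,0],[0,0,0],[0,0,0]]}'; python3 -c "
from h import *
to(*held(),(597.2,-305.3))"
```

```text
t: 69.28
ee_pos: [522.5, -51.6, 6.9]
orientation: [3.138, -0.146, -0.003]
ft_force: [-0.6, 0.1, 0.2]
width: 74.4
grasp_force: 0.0
t: 69.95
ee_pos: [521.6, -51.5, 8.2]
orientation: [3.137, -0.146, 0.001]
ft_force: [-0.3, -0.4, 6.7]
width: 43.9
grasp_force: 30.0
t: 70.95
ee_pos: [596.5, -306.8, 147.2]
orientation: [3.138, -0.15, -0.001]
ft_force: [-0.5, 0.0, -0.5]
width: 43.9
grasp_force: 30.0
tcp [ 596.1 -305.2  147. ] yaw -5.4 top z 165.6 front 30.0 cover centre [ 595.9 -306.2] width 43.8
tool dx 1.2 dy -1.0
```

```bash
python3 -m creep '{"delta_pos":[[0.001,-0.0003,0.02],[0,0,0.035],[0,0,0.035],[0,0,0.025],[0,0,0.012],[0,0,0],[0,0,0]],"twist":[[0,0,0],[0,0,0],[0,0,0],[0,0,0],[0,0,0],[0,0,0],[0,0,0]]}' && python3 -m creep '{"delta_pos":[[0,0,0.002],[0,0,0.002],[0,0,0.002],[0,0,0.002],[0,0,0.001],[0,0,0],[0,0,0]],"twist":[[0,0,0],[0,0,0],[0,0,0],[0,0,0],[0,0,0],[0,0,0],[0,0,0]]}'
```

```text
t: 71.58
ee_pos: [597.9, -304.1, 21.1]
orientation: [3.138, -0.144, -0.001]
ft_force: [-0.5, -0.1, -0.2]
width: 43.6
grasp_force: 30.0
t: 72.17
ee_pos: [597.8, -305.1, 11.8]
orientation: [3.137, -0.146, -0.001]
ft_force: [-0.5, 0.3, -0.2]
width: 44.2
grasp_force: 30.0
```

```bash
python3 -m creep '{"delta_pos":[[0,0,0.001],[0,0,0],[0,0,0],[0,0,0],[0,0,0],[0,0,-0.03],[0,0,-0.04],[0,0,-0.04],[0,0,-0.04],[0,0,-0.03],[-0.03,0,0],[-0.03,0,0],[0,0,0],[0,0,0]],"twist":[[0,0,0],[0,0,0],[0,0,0],[0,0,0],[0,0,0],[0,0,0],[0,0,0],[0,0,0],[0,0,0],[0,0,0],[0,0,0],[0,0,0],[0,0,0],[0,0,0]]}' 0.65; python3 -c "
from h import *
jig('w17')"
```

```text
t: 73.33
ee_pos: [537.1, -299.2, 191.3]
orientation: [3.137, -0.147, -0.0]
ft_force: [-0.3, -0.2, -0.4]
width: 57.1
grasp_force: 0.0
  xy 514.5 -296.0 size 61.4 43.6 longaxis -5.0 deg px 327 243
  xy 522.9 -216.9 size 61.0 45.5 longaxis -5.1 deg px 233 242
  xy 597.4 -304.5 size 58.8 44.0 longaxis -5.4 deg px 328 143
  xy 605.1 -223.9 size 58.8 45.7 longaxis -5.4 deg px 227 143
  median z 26.6 5-95% [25.4 27.8]
  median z 26.5 5-95% [25.4 27.8]
  median z 26.7 5-95% [25.5 28. ]
  median z 26.7 5-95% [25.4 27.9]
tcp [ 538.3 -299.5  191.2]
```

View pics/w17.png

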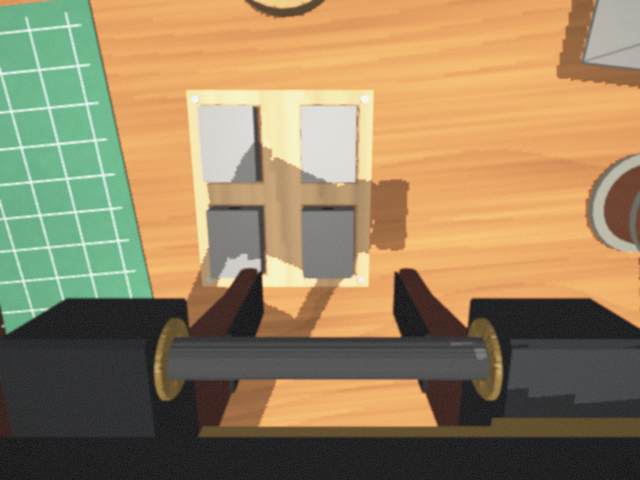

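All four covers are seated, closed top up, at (230,143), (328,143), (233,242) and (327,243). Now going to shut the vise.

```bash
python3 -m creep '{"delta_pos":[[-0.0059,-0.0379,0],[-0.0059,-0.0379,0],[-0.0059,-0.0379,0],[-0.0059,-0.0379,0],[-0.0059,-0.0379,0],[-0.0059,-0.0379,0],[-0.0059,-0.0379,0],[-0.0059,-0.0379,0],[-0.0059,-0.0379,0],[-0.0059,-0.0379,0],[-0.0059,-0.0379,0],[-0.0059,-0.0379,0],[-0.0059,-0.0379,0],[-0.0059,-0.0379,0],[-0.0059,-0.0379,0],[0,0,0],[0,0,0],[0,0,0]],"twist":[[0,0,0],[0,0,0],[0,0,0],[0,0,0],[0,0,0],[0,0,0],[0,0,0],[0,0,0],[0,0,0],[0,0,0],[0,0,0],[0,0,0],[0,0,0],[0,0,0],[0,0,0],[0,0,-3.9],[0,0,-3.9],[0,0,0]]}' 1; python3 -c "
from h import *
p,d,K,E=look('w18');W=cloud(d,K,E);X,Y,Z=W[...,0],W[...,1],W[...,2]
m=(Z>42)&(Z<58)&(X>440)&(X<700)&(Y>200)&(Y<340);show(rects(m,50,K,E))
for x in range(470,640,8):
    q=m&(abs(X-x)<1.5)
    if q.sum(): print(x,np.round([Y[q].min(),Y[q].max()],1),end=' ')"
```

```text
t: 74.88
ee_pos: [503.2, 276.8, 190.1]
orientation: [3.14, 0.075, -0.0]
ft_force: [-1.0, -0.1, 0.1]
width: 87.5
grasp_force: 0.0
z 27
z 63
tcp [503.2 276.1 190.1] yaw 2.5 toolz [-0.    -0.001 -1.   ] q [ 0.48  0.39  1.77 -0.    0.98  2.01]
  xy 513.1 275.1 size 79.4 63.0 longaxis -87.3 deg px 331 199
  xy 627.4 279.9 size 83.4 34.0 longaxis -87.6 deg px 332 52
486 [263.3 284.3] 494 [263.9 284.6] 502 [264.3 285. ] 510 [264.8 285.2] 518 [264.4 285.6] 526 [245.5 315.3] 534 [236.1 315.4] 542 [236.7 316.3] 614 [237.6 321.3] 622 [238.3 321.4] 630 [238.2 321.4] 638 [238.9 322.4]
```

```bash
python3 -m creep '{"delta_pos":[[0,0.0014,0.03],[0,0,0.04],[0,0,0.04],[0,0,0.03],[0,0,0.012],[0,0,0.010],[0,0,0],[0,0,0]],"twist":[[0,0,0],[0,0,0],[0,0,0],[0,0,0],[0,0,0],[0,0,0],[0,0,0],[0,0,0]]}' 1 && python3 -m creep '{"delta_pos":[[0,0,0],[0,0,0],[0,0,0],[0,0,0],[0,0,0],[0,0,0],[0,0,0],[0,0,0],[0,0,0],[0,0,0],[0,0,0],[0,0,0]],"twist":[[0,0,0],[0,0,0],[0,0,0],[0,0,0],[0,0,0],[0,0,0],[0,0,0],[0,0,0],[0,0,0],[0,0,0],[0,0,0],[0,0,0]]}' 0.05 && python3 -m creep '{"delta_pos":[[0.003,0,0],[0.006,0,0],[0.006,0,0],[0.006,0,0],[0.006,0,0],[0.006,0,0],[0.006,0,0],[0.006,0,0],[0.006,0,0],[0.006,0,0],[0.003,0,0],[0.002,0,0],[0,0,0],[0,0,0]],"twist":[[0,0,0],[0,0,0],[0,0,0],[0,0,0],[0,0,0],[0,0,0],[0,0,0],[0,0,0],[0,0,0],[0,0,0],[0,0,0],[0,0,0],[0,0,0],[0,0,0]]}'
```

```text
t: 75.6
ee_pos: [503.7, 273.7, 29.2]
orientation: [3.141, 0.066, 0.001]
ft_force: [0.3, 0.2, 1.0]
width: 88.0
grasp_force: 0.0
t: 76.6
ee_pos: [502.7, 273.9, 28.4]
orientation: [3.141, 0.068, -0.0]
ft_force: [-0.8, 4.5, -1.1]
width: 21.9
grasp_force: 30.0
t: 77.77
ee_pos: [564.4, 276.6, 28.3]
orientation: [3.141, 0.068, -0.001]
ft_force: [-1.9, 4.8, 0.9]
width: 22.0
grasp_force: 30.0
```

Moved about 62 mm, so some 5 mm should be left. Creeping the rest while watching the force.

```bash
python3 -m creep '{"delta_pos":[[0.0015,0,0],[0.0015,0,0],[0.001,0,0],[0,0,0],[0,0,0]],"twist":[[0,0,0],[0,0,0],[0,0,0],[0,0,0],[0,0,0]]}' && python3 -m creep '{"delta_pos":[[0.001,0,0],[0.001,0,0],[0,0,0],[0,0,0]],"twist":[[0,0,0],[0,0,0],[0,0,0],[0,0,0]]}'
```

```text
t: 78.18
ee_pos: [568.1, 276.7, 28.4]
orientation: [3.14, 0.068, -0.002]
ft_force: [-3.5, 4.3, 1.3]
width: 21.8
grasp_force: 30.0
t: 78.52
ee_pos: [569.6, 276.8, 28.3]
orientation: [3.14, 0.068, -0.003]
ft_force: [-4.3, 6.0, 2.4]
width: 21.8
grasp_force: 30.0
```

```bash
python3 -m creep '{"delta_pos":[[0.001,0,0],[0,0,0],[0,0,0]],"twist":[[0,0,0],[0,0,0],[0,0,0]]}' && python3 -m creep '{"delta_pos":[[0.001,0,0],[0,0,0],[0,0,0]],"twist":[[0,0,0],[0,0,0],[0,0,0]]}'
```

```text
t: 78.77
ee_pos: [569.7, 276.8, 28.3]
orientation: [3.14, 0.068, -0.006]
ft_force: [-7.7, 6.1, 4.9]
width: 22.0
grasp_force: 30.0
t: 79.02
ee_pos: [569.7, 276.8, 28.4]
orientation: [3.14, 0.068, -0.009]
ft_force: [-11.6, 5.0, 8.1]
width: 22.1
grasp_force: 30.0
```

The jaw has hit its stop: the force climbs while the position stays put. Easing back 2 mm, releasing, rising and checking everything.

```bash
python3 -m creep '{"delta_pos":[[-0.002,0,0],[0,0,0],[0,0,0],[0,0,0],[0,0,0]],"twist":[[0,0,0],[0,0,0],[0,0,0],[0,0,0],[0,0,0]]}' 1 && python3 -m creep '{"delta_pos":[[0,0,0],[0,0,-0.03],[0,0,-0.04],[0,0,-0.04],[0,0,-0.04],[-0.03,0,-0.02],[-0.03,0,0],[0,0,0]],"twist":[[0,0,0],[0,0,0],[0,0,0],[0,0,0],[0,0,0],[0,0,0],[0,0,0],[0,0,0]]}' 1; python3 -c "
from h import *
p,d,K,E=grab('wrist');W=cloud(d,K,E);X,Y,Z=W[...,0],W[...,1],W[...,2]
v=(abs(Y-278)<36)&(Z>15)&(Z<58)
for x in range(560,640,3):
    q=v&(abs(X-x)<1.2)
    if q.sum(): print(x,np.percentile(Z[q],[10,50]).round(0),end=' ')
p,d,K,E=grab('top','top9');W=cloud(d,K,E);X,Y,Z=W[...,0],W[...,1],W[...,2]
print();show(rects(((X>470)&(X<660)&(Y>-345)&(Y<-185)&(Z>18)&(Z<40)),27,K,E))
z=np.load('pics/top0.npz')['p'].astype(int);df=abs(p.astype(int)-z).sum(2)
for n,(u,w) in dict(jar=(202,168),tape=(460,177),driver=(335,160)).items(): print(n,df[w-25:w+25,u-45:u+45].mean().round(1))
print(get_obs()['t'],get_obs()['width'])"
```

```text
t: 79.43
ee_pos: [571.0, 276.1, 28.4]
orientation: [3.14, 0.067, -0.0]
ft_force: [-0.8, 0.1, 0.0]
width: 51.6
grasp_force: 0.0
t: 80.1
ee_pos: [507.0, 273.3, 199.7]
orientation: [3.14, 0.069, -0.002]
ft_force: [-0.5, 0.6, -0.5]
width: 87.7
grasp_force: 0.0
560 [19. 20.] 563 [19. 20.] 566 [19. 20.] 569 [19. 20.] 572 [19. 20.] 575 [19. 20.] 578 [19. 20.] 581 [19. 20.] 584 [19. 20.] 587 [19. 20.] 590 [19. 20.] 593 [20. 47.] 596 [49. 50.] 599 [49. 50.] 602 [49. 50.] 605 [49. 50.] 608 [49. 50.] 611 [47. 49.] 614 [48. 49.] 617 [49. 50.] 620 [49. 50.] 623 [49. 50.] 626 [49. 50.] 629 [49. 50.] 632 [49. 50.] 635 [49. 50.] 638 [49. 50.] 
  xy 513.2 -294.1 size 60.0 45.6 longaxis -4.9 deg px 472 297
  xy 521.2 -214.1 size 60.1 45.4 longaxis -5.1 deg px 430 293
  xy 596.5 -302.4 size 60.5 45.6 longaxis -5.4 deg px 475 253
  xy 604.3 -221.5 size 60.8 44.9 longaxis -4.8 deg px 432 249
jar 9.7
tape 9.8
driver 9.9
80.2 87.96171416671558
```

View pics/top9.png

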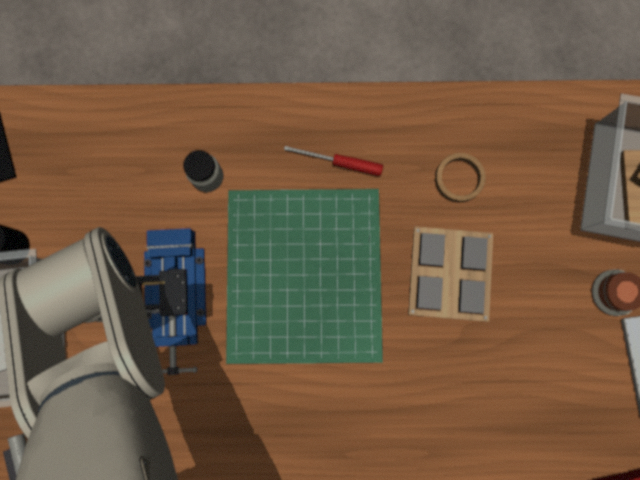

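The top view shows the mat empty and all four pockets filled at (432,249), (475,253), (430,293) and (472,297). The vise jaws form one continuous surface, so it is shut, and the jar, tape and screwdriver are where they were. Handing in.

```bash
python3 -c "
from workcell import *
print(close_job())"
```

```text
the job is handed in; nothing more can be done
None
```

The job is handed in at about 80 s, with no verdict returned: the last pictures show all four covers (the drilled one plus b, c and d) seated closed top up in the jig, the vise jaw shut, and the jar, tape roll and screwdriver where they started.

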